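Ratchet down the strap clamp on the insert press

TASK

Push the brake lever at the front of the press down to lock the shuttle where it stands. Then fit the ratchet wrench over the clamp nut and work it to and fro, tightening clockwise, until the strap is hard down on the casting and the nut will turn no further. Finally lift the wrench off and lay it in the tray, without pushing the other things on the bench about.

Things in the scene. Friction and masses are not known exactly. Their poses are not given: they have to be found in the camera images.
- press: Green cast lever press, fixed; origin on the bench under the clamp stud at mid-travel of the shuttle; x points from the clamp to the column, y to the left. Bed x -125 to +235 mm, y +-110, 30 high. On it a steel shuttle slides along y (+-30 mm, about 4 N when unlocked) carrying the casting and the strap clamp: a dark steel strap 145 mm long along x, tip on the casting, held down by stud and nut.
- ram_tip (a point): Lower tip of the press's ram, 131 mm over the bench, 115 mm behind the clamp (press x). Above it the head, 64 mm wide, spans press x +80 to +230 at heights 200 to 305 mm; behind is the column, 80 mm wide, from x +160 to +230. The operating arm on the head's right reaches up and back to 440 mm.
- casting (a point): Middle of the top of the aluminium casting (78 mm over the bench) fixed on the shuttle, 105 mm behind the clamp stud (press +x). It must stay where it stood.
- brake (a joint): Angle of the shuttle's brake lever, rad: 0 raised, 0.75 fully down = locked. Starts between 0 and 0.2, stays where it is left, needs about 6 N down on its pad to go home. Locked, it holds the shuttle against about 30 N.
- brake_tip (a point): Middle of the top of the pad (24 mm along press x, 44 mm along the lever) at the end of the dark steel brake lever. The lever turns about a level pin along press x at press x -94, y +40 mm, height 72; the pad's middle lies 76 mm from the pin, to its right (-y). Raised it is about 130 mm up; locked, the lever is level, the pad's top 82 mm up, its middle at press y -36.
- nut (a joint): Turn of the clamp nut, rad, growing clockwise seen from above: starts between 0.3 and 1.5; at 5.0 the strap is hard down on the casting and it stops. Needs about 0.3 N m to turn and stays where it is left. It descends 0.6 mm per rad.
- nut_top (a point): Centre of the top of the steel hexagon clamp nut: 28 mm across flats, 20 mm high, upper 5 mm tapered, the stud stands 10 to 14 mm above it; top about 118 mm over the bench loose, 116 tight. It stands on a 39 mm washer on the strap. The frame turns with the nut: two of the flats are square to its x axis (the others at 60 degrees).
- wrench_grip (a point): Loose steel ratchet ring wrench, 195 mm long, 0.45 kg, lying flat, right side up: middle of its handle close to the balance point, 12 mm above its underside. x along the wrench to the head, z up. Handle here 18 mm wide, 16 thick. Head 60 mm across, 22 thick, its hexagon 85 mm ahead; handle ends 80 mm behind. Clockwise from above it drives; turned back it slips, 15 degrees a click.
- wrench_hex (a point): Centre of the hexagon hole through the wrench's head, 11 mm above its underside, 29.8 mm across flats. The frame turns with the hexagon: two of the flats are square to its y axis (the others at 60 degrees); at the start two flats lie along the handle. With clicks and play, some 25 degrees of each stroke are lost.
- wrench_end (a point): The far end of the wrench's handle, half-way up.
- tray_in (a point): Centre of the floor of the shallow metal tray, open on top, fixed on the bench: inside 244 mm (its x) by 124 mm (its y), floor 3 mm over the bench, rim 22 mm high. On the other side of the press from the wrench.
- angle_plate: Dark iron angle plate, 3 kg, loose, beside the clamp on one side of the press (left or right varies); origin under the middle of its footprint, 100 by 100 mm; upright wall 150 mm high along its -x edge. It stands in the way of the wrench's swing on that side.
- bowl: Grey ceramic bowl, 104 mm across, 50 mm high, beside the clamp on the other side; origin under its centre. The wrench passes above it.
- screw_tin: Round steel tin of brass thumb screws, 80 mm across, 48 mm high; origin under its centre.
- tap_handle: Steel tap handle, 185 mm long (x), 18 mm high, lying at the back right; origin under its centre.
- hammer: Small hammer, 180 mm long, lying behind at the left.
- step_block: Spare steel step block, 34 by 32 mm, 48 mm high; origin under its centre.
- oil_can: Round oil can, 64 mm across, body 82 mm high with a thin spout to 150 mm, on the right of the press's column; origin under its centre.
Not all that is in view belongs to the job. Leave any purple look-alike of the part that bears wrench_grip alone.

How it is judged:
On the way, in this order (a step that is already met when the one before it is completed fails the run):
1. the brake lever is pushed down and stays locked (value of joint brake above 0.55 rad), for 0.2 s.
2. the wrench's hexagon is fitted over the clamp nut (horizontal distance between wrench_hex and nut_top below 0.005 m and distance between wrench_hex and nut_top below 0.016 m), for 0.1 s.
3. the nut is run down until the strap is hard on the casting (value of joint nut above 4.85 rad), for 0.2 s.
At the end, for the whole second after the job is handed in: Brake lever locked (above 0.55 rad of 0.75), clamp nut tight (above 4.85 rad of 5.0), the casting within 8 mm of where it stood, and the wrench lying flat and at rest on the tray's floor with its hexagon's centre and its handle's end both inside the rim (value of joint brake above 0.55 rad and value of joint nut above 4.85 rad and distance of casting from where it was at the start of the episode below 0.008 m and x of wrench_hex in the frame of tray_in between -0.122 and 0.122 m and y of wrench_hex in the frame of tray_in between -0.062 and 0.062 m and x of wrench_end in the frame of tray_in between -0.122 and 0.122 m and y of wrench_end in the frame of tray_in between -0.062 and 0.062 m and z of wrench_hex in the frame of tray_in below 0.02 m and z of wrench_end in the frame of tray_in below 0.022 m and linear speed of wrench below 0.02 m/s); the robot touches nothing.
It fails at once if a bystander is pushed more than 30 mm from its place (distance of any of angle_plate, bowl, screw_tin, tap_handle, hammer, step_block, oil_can from where it was at the start of the episode above 0.03 m).
It fails at once if the angle plate, bowl, tin, step block or oil can is tipped (angle between any of angle_plate, bowl, screw_tin, step_block, oil_can's own z axis and vertical above 0.4 rad).
It fails at once if the nut is turned with the fingers instead of the wrench (contact force between the fingers and nut above 3 N).
It also fails if it takes over 72 s, if anything falls off the work surface, if the arm or the gripper's body presses on something with over 40 N, if the wrist force passes 120 N, or if a joint passes its speed limit or range.

ROBOT

A 6-joint arm with a two-finger parallel gripper is mounted at the origin on the work surface. World frame = base frame: x ahead of the robot, y to its left, z up, the work surface at z = 0. Lengths are in m, angles in rad, forces in N, time in s.
With the tool pointing down it reaches from about 0.375 to 0.975 m from the base axis. Payload 3.8 kg.
Tool frame: the origin (TCP) lies midway between the tips of the shut fingers; the grasp point (between the pads) lies 19 mm behind it; z points along the fingers, y is the line along which they close (so a half turn about z gives the same grasp; the last joint's range is limited). The gripper opens to 85 mm and grips with 20 to 120 N. Pads are 22 mm wide; open, the fingers measure 114 mm over their backs; the gripper's body (76 mm by 85 mm) begins 54 mm behind the grasp point. The pads swing forward as they close: fully open they stand 13 mm farther back than shut.
Start: joints at [1.11, 0.264, 1.604, -0, 1.274, -0.037], TCP at [0.278, 0.615, 0.193] pointing down, gripper open.
Joint ranges: [-2.63, 2.63], [-0.94, 2.18], [0.31, 2.57], [-1.31, 4.45], [0, 2.66], [-2.55, 2.55]. Speed limits (rad/s): [2.57, 2.57, 3.14, 3.14, 3.14, 3.14].

INTERFACE

Orientations are given as a rotation vector (axis times angle).
In Python, from workcell import sensors, viewer, job gives the robot as it stands.
- The arm moves only by the shell command python3 -m inch 'ROWS' [FORCE]. ROWS is JSON, one flat list of numbers, 7 for each row, row after row: the shift along the tool's x, y, z in mm, then the turn, a rotation vector about the tool's x, y, z in degrees, then the finger opening in mm, from 0 to 85.4. A call has exactly 8 rows; each row shifts and turns the commanded pose from where the row before left it, along the tool's axes as they then stand; what a row does not reach is not made up. A row lasts 1/10 s, in which the tool goes at most 50 mm and 8.59 degrees, less where a joint would pass 70% of its speed; a pose out of reach is approached as far as the arm can. A call is refused whole if a number of a shift passes 50 or a number of a turn 8.59, either way. A call with a gripper value outside its range is refused whole. The fingers move at their own pace and stop on an object; FORCE is the grip in N (left out, the last holds). Time passes only in rows, so rows that do not move let the fingers close, or fill a call up. It gives the time, the measured TCP pose, the force, the opening and the grip force at its end, in the units of the state.
- sensors.read_state(): the state, without advancing time (a new reading comes with each control period).
- viewer.read_camera(name): name is "scene" or "top" or "wrist"; returns the picture (420x560x3 uint8, red, green, blue); there is no depth.
- viewer.camera_params(name): a dict with "K" (3x3 intrinsics, pixels), "world_to_cam" (4x4, takes a point from world to camera coordinates). Camera axes: x right, y down, z forward; pixel columns grow to the right and rows downward; lengths in m; the calibration is good to about 2 mm. The wrist camera is an equidistant fisheye: a pixel r from the principal point sees the ray r / f radians off the axis. A picture is of the moment at which its call begins: read the wrist's pose just before it. camera_params takes no time and is no camera call; for the wrist camera it gives the pose at the moment of the call.
- job.finish_job(): hands the job in; it is judged then, once.
The state is a dict: "time": time; "q": joint angles; "joint_vel": joint speeds; "joint_torque": joint torques, N m; "tool_pos": TCP position; "tcp_rot": TCP orientation; "wrist_force": force on the tool from outside, world axes, zero at the start; "torque": the same for the moment, N m; "width": opening from 0.0 (shut) to 1.0 (fully open); "grip_force": force on a finger pad.
Only numpy, scipy, OpenCV 4.12 (cv2) and the standard library are available. Lean on these libraries where they do the work, as an engineer would, in place of code of your own. Each camera call takes 0.05 s, during which the arm holds its last target. There are 200 camera calls.

## Working session

There is one attempt and no reset: what is moved stays moved. The work goes in short steps, Python scripts to look and compute and a shell command to move; the robot and the scene stay as the last step left them, time stands still between calls to the robot, and variables do not carry over. Pictures are saved under pics/ and viewed, at most 10 in all, crops included, and the job is handed in when it is done.

```bash
ls; mkdir -p pics; python3 - <<'E'
from workcell import sensors, viewer
import cv2, numpy as np
print(sensors.read_state())
for n in ["scene","top"]:
    im=viewer.read_camera(n); cv2.imwrite(f"pics/{n}0.png",im[:,:,::-1]); p=viewer.camera_params(n)
    np.savez(f"cam_{n}.npz",K=p["K"],T=p["world_to_cam"]); print(n,np.round(p["K"],1).tolist(),np.round(p["world_to_cam"],3).tolist())
E
```

```text
pics
{'time': 0.0, 'q': array([ 1.11010522e+00,  2.64774810e-01,  1.60540167e+00,  8.24629057e-06,
        1.27370496e+00, -3.68972991e-02]), 'joint_vel': array([ 0.00081536, -0.00020396, -0.00056762,  0.00020284,  0.00088899,
        0.00055137]), 'joint_torque': array([-1.74299821e-03, -5.15129828e+01, -3.67309785e+01, -3.13643641e-04,
        1.31263406e-02,  6.21565391e-06]), 'tool_pos': array([0.27720093, 0.61454033, 0.1921326 ]), 'tcp_rot': array([-0.66060647, -3.07076581,  0.00348084]), 'wrist_force': array([0.15755111, 0.32843474, 0.29888203]), 'torque': array([0.0054334 , 0.04263775, 0.01438569]), 'grip_force': 0.0, 'width': 1.0010169217698204}
scene [[411.8, 0.0, 278.4], [0.0, 411.8, 211.5], [0.0, 0.0, 1.0]] [[-0.811, 0.585, 0.01, 0.418], [0.414, 0.585, -0.697, -0.144], [-0.413, -0.561, -0.717, 1.374], [0.0, 0.0, 0.0, 1.0]]
top [[420.9, 0.0, 279.1], [0.0, 420.9, 209.0], [0.0, 0.0, 1.0]] [[0.017, -1.0, 0.01, 0.004], [-0.981, -0.018, -0.194, 0.535], [0.194, -0.006, -0.981, 1.099], [0.0, 0.0, 0.0, 1.0]]
```

```bash
python3 -c "
import cv2
a=cv2.imread('pics/scene0.png');b=cv2.imread('pics/top0.png')
for n,i in (('scene',a),('top',b)): cv2.imwrite(f'pics/{n}0b.png',cv2.resize(i,(784,588),interpolation=cv2.INTER_CUBIC))
"
```

```text
(no output)
```

View pics/scene0b.png

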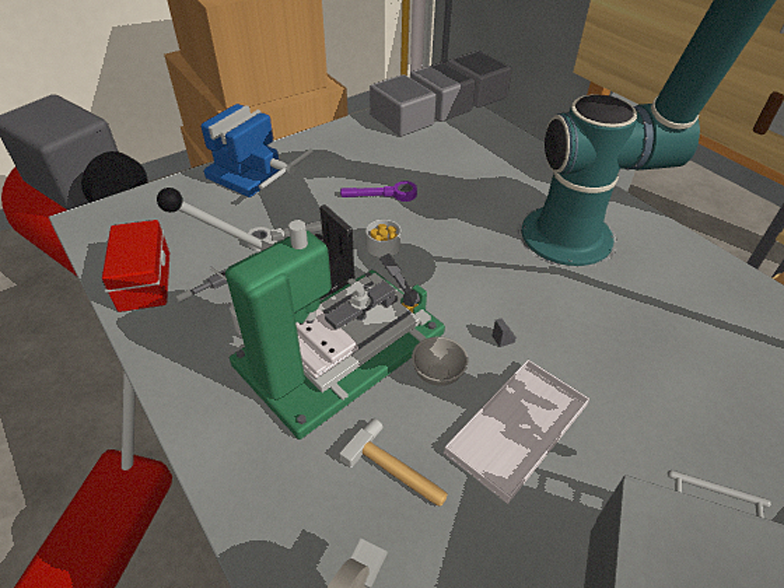

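View pics/top0b.png

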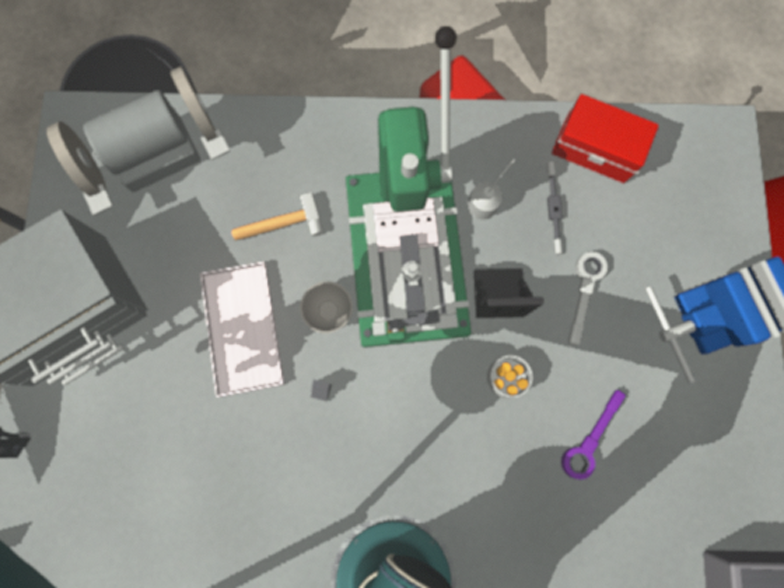

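The scene picture shows the brake lever raised at the press front, pin near (410,300) and pad near (390,262), with the bowl and tray on the near side. The top picture shows the nut near (410,268), the wrench head at (593,265) with its handle end at (575,342), and tray corners near (203,272), (265,262), (282,382) and (216,395). The angle plate stands right of the press. The purple wrench is the decoy.

```bash
cat > h.py <<'E'
import numpy as np, cv2
from scipy.spatial.transform import Rotation as R
from workcell import sensors, viewer
def ray(n,uv,p=None):
    p=p or viewer.camera_params(n); K=np.array(p["K"]);T=np.array(p["world_to_cam"])
    v=np.array([(uv[0]-K[0,2])/K[0,0],(uv[1]-K[1,2])/K[1,1]])
    if n=="wrist":
        r=np.linalg.norm(v); d=np.r_[v/max(r,1e-9)*np.sin(r),np.cos(r)]
    else: d=np.r_[v,1]
    return -T[:3,:3].T@T[:3,3], T[:3,:3].T@(d/np.linalg.norm(d))
def plane(n,uv,z,p=None):
    o,d=ray(n,uv,p); return o+d*(z-o[2])/d[2]
def proj(n,X,p=None):
    p=p or viewer.camera_params(n); K=np.array(p["K"]);T=np.array(p["world_to_cam"])
    c=T[:3,:3]@np.array(X)+T[:3,3]
    if n=="wrist":
        t=np.arctan2(np.hypot(c[0],c[1]),c[2]); v=c[:2]/max(np.hypot(c[0],c[1]),1e-9)*t
    else: v=c[:2]/c[2]
    return K[:2,:2]@v+K[:2,2]
def pose():
    s=sensors.read_state(); return np.array(s["tool_pos"]),R.from_rotvec(s["tcp_rot"]).as_matrix(),s
def go(X,yaw=None):
    """shift (mm, present tool axes) to X; turn about tool axes (deg) so tool points down with tool y (closing line) at world yaw"""
    t,M,s=pose(); print("shift",np.round(M.T@(np.array(X)-t)*1000,1),"t",round(s["time"],2),"q",np.round(s["q"],2))
    if yaw is not None:
        y=np.array([np.cos(yaw),np.sin(yaw),0]); 
        for sg in (1,-1):
            z=np.array([0,0,-1.]); N=np.c_[np.cross(sg*y,z),sg*y,z]; rv=R.from_matrix(M.T@N).as_rotvec(degrees=True)
            print(" turn",np.round(rv,1),"then shift",np.round(N.T@(np.array(X)-t)*1000,1))
E
python3 - <<'E'
from h import *
a=lambda u,v,z: plane("top",(u/1.4,v/1.4),z)
names=dict(bedFL=(362,345,.03),bedFR=(469,334,.03),bedBL=(347,177,.03),wh=(593,265,.022),we=(575,342,.015),
 t1=(203,272,.022),t2=(265,262,.022),t3=(282,382,.022),t4=(216,395,.022),nut=(411,269,.118),bowl=(327,306,.04),plate=(538,301,.15),tin=(512,376,.048),step=(322,387,.048),hamm=(310,214,.02),tap=(556,207,.018))
for k,(u,v,z) in names.items(): print(k,np.round(a(u,v,z),3))
im=cv2.imread("pics/top0.png"); cv2.imwrite("pics/topc.png",cv2.resize(im[100:260,240:450],(798,608)[:2] and (787,600),interpolation=cv2.INTER_CUBIC))
E
```

```text
bedFL [0.434 0.067 0.03 ]
bedFR [ 0.46  -0.142  0.03 ]
bedBL [0.782 0.108 0.03 ]
wh [ 0.606 -0.397  0.022]
we [ 0.449 -0.356  0.015]
t1 [0.577 0.392 0.022]
t2 [0.6   0.268 0.022]
t3 [0.36  0.221 0.022]
t4 [0.333 0.347 0.022]
nut [ 0.568 -0.023  0.118]
bowl [0.509 0.138 0.04 ]
plate [ 0.506 -0.249  0.15 ]
tin [ 0.378 -0.221  0.048]
step [0.351 0.14  0.048]
hamm [0.704 0.182 0.02 ]
tap [ 0.73  -0.328  0.018]
```

View pics/topc.png

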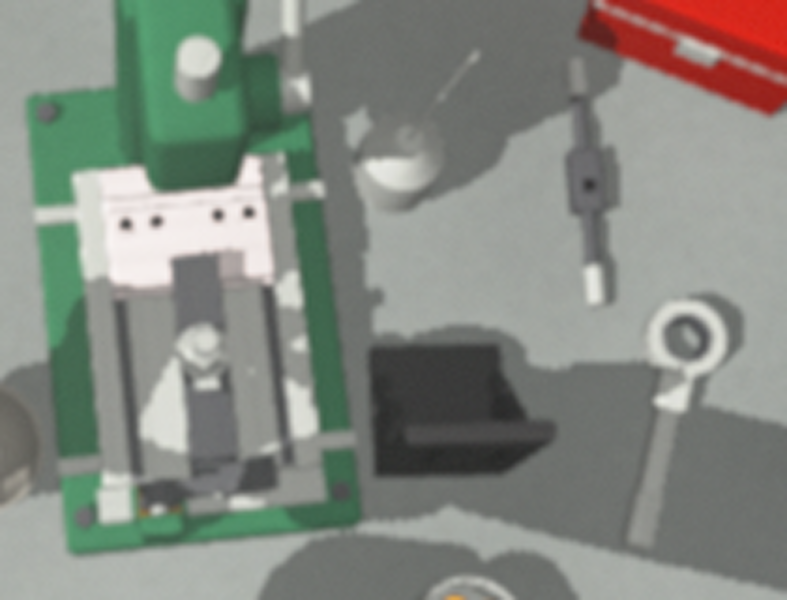

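The crop shows the nut at about (203,345), the wrench ring at (688,337) and the strap running up and down the picture through (205,300). Press yaw is about 7° and its origin about (0.571,-0.022). I'll move above the press, closing the fingers on the way, and look from close by.

```bash
python3 -m inch '[-28,-33,-15,0,0,0,0, -28,-33,-15,0,0,0,0, -28,-33,-10,0,0,0,0, -28,-33,-8,0,0,0,0, -28,-33,-8,0,0,0,0, -28,-33,-8,0,0,0,0, -28,-33,0,0,0,0,0, -28,-33,0,0,0,0,0]' 40
python3 -m inch '[-28,-33,0,0,0,0,0, -28,-33,0,0,0,0,0, -28,-33,0,0,0,0,0, -28,-33,0,0,0,0,0, -28,-33,0,0,0,0,0, -28,-33,0,0,0,0,0, -28,-33,0,0,0,0,0, -28,-33,0,0,0,0,0]'
python3 - <<'E'
from h import *
go((0.481,-0.062,0.14))
p=viewer.camera_params("wrist"); im=viewer.read_camera("wrist")[:,:,::-1]; cv2.imwrite("pics/w1.png",im); np.save("w1.npy",p,allow_pickle=True)
cv2.imwrite("pics/w1b.png",cv2.resize(im,(784,588),interpolation=cv2.INTER_CUBIC))
print(p["K"],[np.round(proj("wrist",X,p)*1.4) for X in [(.568,-.023,.118),(.481,-.062,.1)]])
E
```

```text
time: 0.9
tool_pos: [0.3733, 0.2808, 0.2575]
tcp_rot: [0.66, 3.071, 0.0]
wrist_force: [1.0, 0.0, -0.6]
width: 0.001
grip_force: 0.0
time: 1.7
tool_pos: [0.4686, -0.052, 0.2572]
tcp_rot: [-0.661, -3.071, -0.0]
wrist_force: [1.4, 0.6, -0.9]
width: 0.0
grip_force: 0.0
shift [-15.4  -4.1 117.2] t 1.7 q [-0.16 -0.16  1.94  0.    1.37 -1.31]
[[325.1922621    0.         283.88580553]
 [  0.         325.1922621  207.36276372]
 [  0.           0.           1.        ]] [array([483., 356.]), array([392., 272.])]
```

View pics/w1b.png

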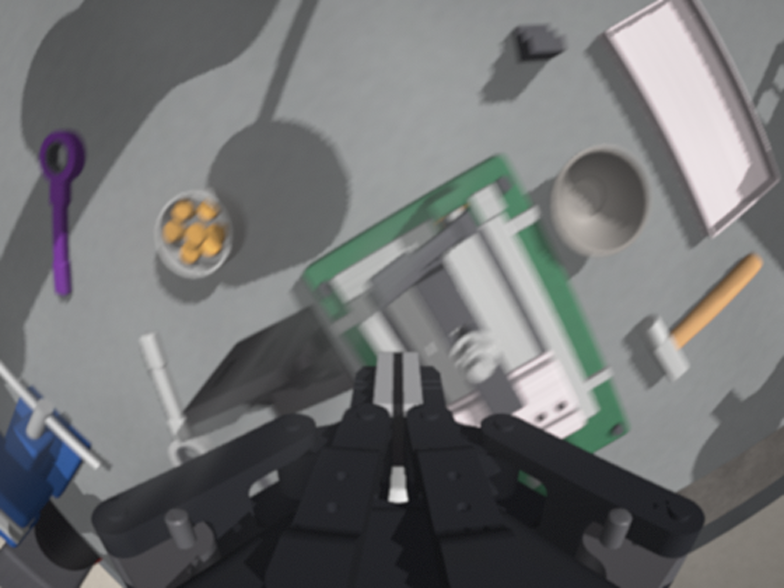

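The wrist picture shows the brake lever from its pin near (470,215) to its pad near (395,275), matching my prediction of (392,272). The nut is near (480,352). Next I'll press the lever down.

```bash
python3 -m inch '[-4,-1,24,0,0,0,0, -4,-1,24,0,0,0,0, -4,-1,24,0,0,0,0, -3,-1,24,0,0,0,0, 0,0,20,0,0,0,0, 0,0,8,0,0,0,0, 0,0,8,0,0,0,0, 0,0,8,0,0,0,0]'
python3 -m inch '[0,0,8,0,0,0,0, 0,0,8,0,0,0,0, 0,0,8,0,0,0,0, 0,0,6,0,0,0,0, 0,0,5,0,0,0,0, 0,0,2,0,0,0,0, 0,0,0,0,0,0,0, 0,0,0,0,0,0,0]'
```

```text
time: 2.55
tool_pos: [0.4815, -0.06, 0.1178]
tcp_rot: [0.66, 3.07, 0.0]
wrist_force: [0.2, -0.7, 0.2]
width: -0.001
grip_force: 0.0
time: 3.35
tool_pos: [0.4809, -0.0601, 0.0806]
tcp_rot: [0.661, 3.071, 0.0]
wrist_force: [0.1, 0.7, -0.0]
width: -0.004
grip_force: 0.0
```

```bash
python3 - <<'E'
from h import *
p=viewer.camera_params("wrist"); im=viewer.read_camera("wrist")[:,:,::-1]
s=viewer.read_camera("scene")[:,:,::-1]
a=cv2.resize(im[120:400,150:420],(400,415),interpolation=cv2.INTER_CUBIC); b=cv2.resize(s[160:270,200:340],(390,306),interpolation=cv2.INTER_CUBIC)
b=cv2.copyMakeBorder(b,0,415-306,0,0,cv2.BORDER_CONSTANT); cv2.imwrite("pics/w2.png",np.hstack([a,b]))
E
```

```text
(no output)
```

View pics/w2.png

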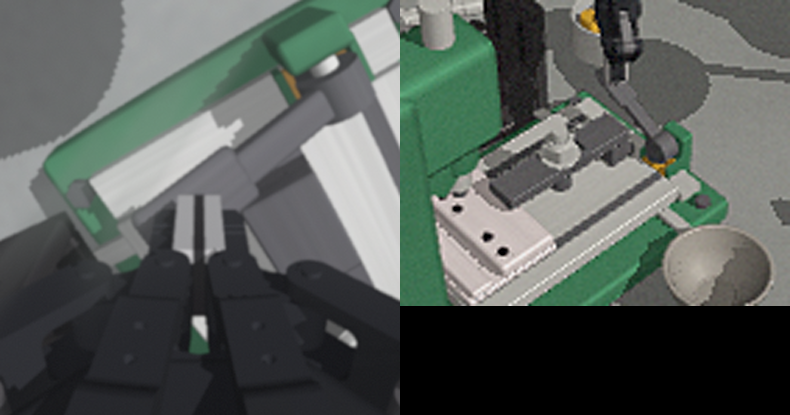

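```bash
python3 - <<'E'
from h import *
o=np.array([.571,-.0225]);c,s=np.cos(np.radians(6.9)),np.sin(np.radians(6.9))
P=lambda x,y,z:np.r_[o+x*np.array([c,s])+y*np.array([-s,c]),z]
p=viewer.camera_params("wrist")
ws=lambda X:(proj("wrist",X,p)-[150,120])*400/270
sc=lambda X:(proj("scene",X)-[200,160])*2.786+[400,0]
import math
print("tcp",ws(pose()[0]),sc(pose()[0]))
for a in (.75,.55,.2):
    e=.75-a
    for d in (0,54,76,98):
        X=P(-.094,.04-(d*math.cos(e)-10*math.sin(e))/1000 if d else .04,(72+d*math.sin(e)+10*math.cos(e))/1000); print(a,d,ws(X).round(),sc(X).round())
print([ws(P(x,y,.03)).round() for x,y in ((-.125,.11),(-.125,-.11))],[sc(P(x,y,.03)).round() for x,y in ((-.125,.11),)])
E
```

```text
tcp [197.5328198  172.63365497] [612.03805492 107.32356281]
0.75 0 [342.  91.] [658. 142.]
0.75 54 [224. 158.] [621. 113.]
0.75 76 [177. 185.] [606. 101.]
0.75 98 [133. 209.] [591.  90.]
0.55 0 [342.  91.] [658. 142.]
0.55 54 [232. 164.] [623. 107.]
0.55 76 [184. 196.] [608.  92.]
0.55 98 [135. 227.] [594.  78.]
0.2 0 [341.  90.] [658. 143.]
0.2 54 [261. 167.] [630. 100.]
0.2 76 [215. 208.] [617.  82.]
0.2 98 [165. 251.] [604.  63.]
[array([399., -52.]), array([ 35., 164.])] [array([728., 201.])]
```

```bash
python3 - <<'E'
from h import *
p=np.load("w1.npy",allow_pickle=True).item()
print(proj("wrist",(0.4686,-0.052,0.2572),p)*1.4, viewer.camera_params("wrist")["world_to_cam"])
im=viewer.read_camera("wrist")[:,:,::-1]; cv2.imwrite("pics/w3.png",cv2.resize(im[150:330,170:350],(600,600),interpolation=cv2.INTER_CUBIC))
E
```

```text
[396.6296213  331.07001055] [[ 4.11430531e-01  9.11440638e-01  9.38469772e-04 -1.43566094e-01]
 [ 8.70944744e-01 -3.93453500e-01  2.94363036e-01 -4.48807553e-01]
 [ 2.68663678e-01 -1.20292585e-01 -9.55693216e-01  1.35699007e-01]
 [ 0.00000000e+00  0.00000000e+00  0.00000000e+00  1.00000000e+00]]
```

View pics/w3.png

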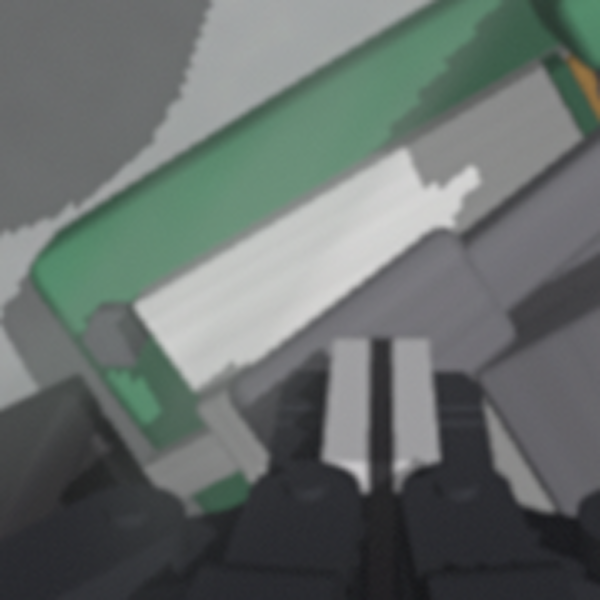

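```bash
python3 - <<'E'
from h import *; import math
o=np.array([.571,-.0225]);c,s=np.cos(np.radians(6.9)),np.sin(np.radians(6.9))
P=lambda x,y,z:np.r_[o+x*np.array([c,s])+y*np.array([-s,c]),z]
p=viewer.camera_params("wrist"); p1=np.load("w1.npy",allow_pickle=True).item()
ws=lambda X:((proj("wrist",X,p)-[170,150])*3.333).round(); w1=lambda X:(proj("wrist",X,p1)*1.4).round()
for a in (.75,.65,.55,.2,0):
    e=.75-a
    print(a,[(ws(X).tolist(),w1(X).tolist()) for d,x in ((54,-.106),(54,-.082),(98,-.106)) for X in [P(x,.04-(d*math.cos(e)-10*math.sin(e))/1000,(72+d*math.sin(e)+10*math.cos(e))/1000)]])
t,M,_=pose()
for dx in (-11,11):
  for dz in (0,-13,-25): print(dx,dz,ws(t+M@np.array([dx,0,dz])/1000))
print(M.T@(-np.array(p["world_to_cam"])[:3,:3].T@np.array(p["world_to_cam"])[:3,3]-t))
E
```

```text
0.75 [([403.0, 201.0], [399.0, 245.0]), ([471.0, 309.0], [415.0, 270.0]), ([196.0, 320.0], [353.0, 273.0])]
0.65 [([410.0, 207.0], [401.0, 246.0]), ([479.0, 318.0], [416.0, 271.0]), ([194.0, 339.0], [354.0, 275.0])]
0.55 [([420.0, 212.0], [403.0, 246.0]), ([491.0, 325.0], [419.0, 271.0]), ([197.0, 356.0], [355.0, 277.0])]
0.2 [([483.0, 212.0], [415.0, 243.0]), ([557.0, 336.0], [431.0, 270.0]), ([257.0, 400.0], [370.0, 277.0])]
0 [([537.0, 200.0], [425.0, 239.0]), ([611.0, 331.0], [442.0, 267.0]), ([337.0, 407.0], [386.0, 272.0])]
-11 0 [378. 344.]
-11 -13 [378. 375.]
-11 -25 [378. 408.]
11 0 [378. 231.]
11 -13 [378. 257.]
11 -25 [378. 284.]
[ 7.41025394e-02  1.70793677e-04 -1.81240535e-01]
```

The close crop shows the pad under the fingertips, with its corners at (440,230), (515,330) and (235,385). Those fit a lever angle of about 0.5 rad, so the lever is nearly down but not yet home. I'll press further while watching the force.

```bash
for i in 1; do python3 -m inch '[0,0,1,0,0,0,0, 0,0,1,0,0,0,0, 0,0,1,0,0,0,0, 0,0,1,0,0,0,0, 0,0,0,0,0,0,0, 0,0,0,0,0,0,0, 0,0,0,0,0,0,0, 0,0,0,0,0,0,0]'|grep -E 'pos|force'; done
python3 -m inch '[0,0,1,0,0,0,0, 0,0,1,0,0,0,0, 0,0,1,0,0,0,0, 0,0,1,0,0,0,0, 0,0,0,0,0,0,0, 0,0,0,0,0,0,0, 0,0,0,0,0,0,0, 0,0,0,0,0,0,0]'|grep -E 'pos|force'
python3 - <<'E'
from h import *
im=viewer.read_camera("wrist")[:,:,::-1]; cv2.imwrite("pics/w4.png",cv2.resize(im[150:330,170:350],(600,600),interpolation=cv2.INTER_CUBIC))
E
```

```text
tool_pos: [0.4808, -0.06, 0.0764]
wrist_force: [0.1, 0.5, 0.3]
grip_force: 0.1
tool_pos: [0.4809, -0.06, 0.0725]
wrist_force: [-0.2, 0.7, 0.8]
grip_force: 0.5
```

View pics/w4.png

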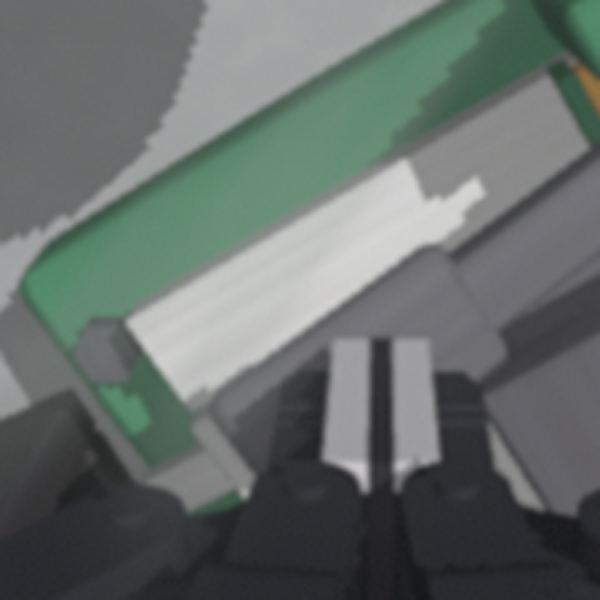

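The new crop shows the pad's corners at (435,245), (505,350) and (215,395), so the lever is following the fingers down. I'll keep pressing.

```bash
python3 -m inch '[0,0,1,0,0,0,0, 0,0,1,0,0,0,0, 0,0,1,0,0,0,0, 0,0,1,0,0,0,0, 0,0,0,0,0,0,0, 0,0,0,0,0,0,0, 0,0,0,0,0,0,0, 0,0,0,0,0,0,0]'|grep -E 'pos|force'
python3 - <<'E'
from h import *; import math
from scipy.optimize import least_squares
obs={"w3":(0.0806,[(440,230),(515,330),(235,385)]),"w4":(.0725,[(435,245),(505,350),(215,395)])}
p=viewer.camera_params("wrist"); tz=pose()[0][2]
o=np.array([.571,-.0225]);c,s=np.cos(np.radians(6.9)),np.sin(np.radians(6.9))
for k,(z,uv) in obs.items():
    T=np.array(p["world_to_cam"]).copy(); C=-T[:3,:3].T@T[:3,3]; C[2]+=z-tz; T[:3,3]=-T[:3,:3]@C; q=dict(K=p["K"],world_to_cam=T)
    def f(v):
        r=[]
        for (d,x),m in zip(((54,-.106),(54,-.082),(98,-.106)),uv):
            e=.75-v[0]; y=.04-(d*math.cos(e)-10*math.sin(e))/1000+v[2]; x=x+v[1]; zz=(72+d*math.sin(e)+10*math.cos(e))/1000
            r+=list((proj("wrist",np.r_[o+x*np.array([c,s])+y*np.array([-s,c]),zz],q)-[170,150])*3.333-m)
        return r
    r=least_squares(f,[.5,0,0]); print(k,r.x.round(4),r.cost)
E
```

```text
tool_pos: [0.481, -0.0601, 0.0685]
wrist_force: [1.3, -1.4, 3.4]
grip_force: 1.2
w3 [0.5026 0.004  0.0019] 195.56172287245693
w4 [0.5785 0.004  0.0012] 94.38158972039736
```

```bash
for k in 1 ; do python3 -m inch '[0,0,1,0,0,0,0, 0,0,1,0,0,0,0, 0,0,1,0,0,0,0, 0,0,1,0,0,0,0, 0,0,0,0,0,0,0, 0,0,0,0,0,0,0, 0,0,0,0,0,0,0, 0,0,0,0,0,0,0]'|grep -E 'pos|force'; done
python3 - <<'E'
from h import *
im=viewer.read_camera("wrist")[:,:,::-1]; cv2.imwrite("pics/w5.png",cv2.resize(im[150:330,170:350],(600,600),interpolation=cv2.INTER_CUBIC))
s=viewer.read_camera("scene")[:,:,::-1]; cv2.imwrite("pics/s5.png",s)
E
```

```text
tool_pos: [0.4815, -0.0606, 0.0652]
wrist_force: [0.1, -2.5, 7.3]
grip_force: 2.7
```

```bash
for k in 1 ; do python3 -m inch '[0,0,1,0,0,0,0, 0,0,1,0,0,0,0, 0,0,1,0,0,0,0, 0,0,1,0,0,0,0, 0,0,0,0,0,0,0, 0,0,0,0,0,0,0, 0,0,0,0,0,0,0, 0,0,0,0,0,0,0]'|grep -E 'pos|force'; done
python3 - <<'E'
from h import *
im=viewer.read_camera("wrist")[:,:,::-1]; cv2.imwrite("pics/w6.png",cv2.resize(im[150:330,170:350],(600,600),interpolation=cv2.INTER_CUBIC))
E
```

```text
tool_pos: [0.482, -0.0611, 0.0618]
wrist_force: [-0.5, -4.0, 9.2]
grip_force: 3.8
```

View pics/w6.png

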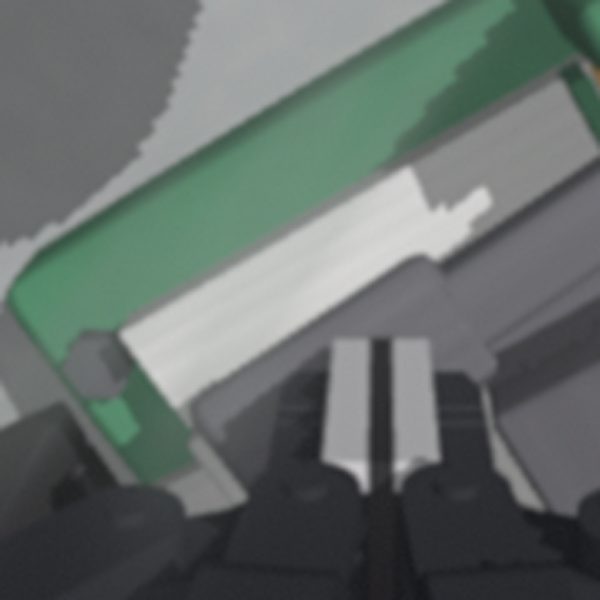

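The crop shows the pad's corners at (425,258), (495,362) and (190,405). I'll work out the lever angle from them.

```bash
cat > lev.py <<'E'
from h import *; import math
from scipy.optimize import least_squares
def lev(uv,p):
    o=np.array([.571,-.0225]);c,s=np.cos(np.radians(6.9)),np.sin(np.radians(6.9))
    def f(v):
        r=[]
        for (d,x),m in zip(((54,-.106),(54,-.082),(98,-.106)),uv):
            e=.75-v[0]; y=.04-(d*math.cos(e)-10*math.sin(e))/1000+v[2]; x=x+v[1]; zz=(72+d*math.sin(e)+10*math.cos(e))/1000
            r+=list((proj("wrist",np.r_[o+x*np.array([c,s])+y*np.array([-s,c]),zz],p)-m))
        return r
    return least_squares(f,[.5,0,0])
E
python3 - <<'E'
from lev import *
p=viewer.camera_params("wrist")
r=lev([(np.array(m)/3.333+[170,150]) for m in ((425,258),(495,362),(190,405))],p); print(r.x,r.cost,sensors.read_state()["torque"])
E
```

```text
[ 6.32179260e-01  2.51965956e-03 -3.95270910e-04] 10.606167316715435 [-0.6874554   0.11198184  0.01480247]
```

```bash
for k in 1 ; do python3 -m inch '[0,0,1,0,0,0,0, 0,0,1,0,0,0,0, 0,0,1,0,0,0,0, 0,0,1,0,0,0,0, 0,0,1,0,0,0,0, 0,0,1,0,0,0,0, 0,0,0,0,0,0,0, 0,0,0,0,0,0,0]'|grep -E 'pos|force'; done
```

```text
tool_pos: [0.4827, -0.0617, 0.0565]
wrist_force: [-1.6, -5.5, 11.8]
grip_force: 5.0
```

```bash
for k in 1 ; do python3 -m inch '[0,0,1,0,0,0,0, 0,0,1,0,0,0,0, 0,0,1,0,0,0,0, 0,0,0,0,0,0,0, 0,0,0,0,0,0,0, 0,0,0,0,0,0,0, 0,0,0,0,0,0,0, 0,0,0,0,0,0,0]'|grep -E 'pos|force'; done
python3 - <<'E'
from h import *
im=viewer.read_camera("wrist")[:,:,::-1]; cv2.imwrite("pics/w7.png",im)
# projected: tip candidates
p=viewer.camera_params("wrist"); t,M,_=pose()
g=cv2.cvtColor(im,cv2.COLOR_BGR2GRAY); print(g[235:300:3,275], g[235:300:3,290])
E
```

```text
tool_pos: [0.4829, -0.0617, 0.0533]
wrist_force: [-0.6, -4.9, 9.6]
grip_force: 4.5
[210 116 105 111 113 117 158 159 159 158 158 158 158 158 157 158 157 157
 195  92  44  48] [111 113 114 111 109 113 159 160 160 159 159 158 158 159 158 157 156 157
 156 125  85  48]
```

The force stays near 10 N while the tool keeps sinking, so the fingers may be slipping down beside the pad. I'll lift off and look at the lever and nut from above.

```bash
python3 -m inch '[0,0,-20,0,0,0,0, 0,0,-20,0,0,0,0, 0,0,-20,0,0,0,0, 0,0,-20,0,0,0,0, 0,0,-14,0,0,8.2,0, 0,0,-14,0,0,8.2,0, 0,0,-12,0,0,8.2,0, 0,0,-10,0,0,8.2,0]' | grep pos
python3 -m inch '[0,0,0,0,0,8.2,0, 0,0,0,0,0,8.2,0, 0,0,0,0,0,8.2,0, 0,0,0,0,0,8.2,0, -4.5,15,0,0,0,0,0, -4.5,15,0,0,0,0,0, -4.5,16,0,0,0,0,0, -4.5,16,0,0,0,0,0]' | grep -E "pos|rot"
python3 - <<'E'
from h import *
p=viewer.camera_params("wrist"); im=viewer.read_camera("wrist")[:,:,::-1]; cv2.imwrite("pics/w8.png",im); np.save("w8.npy",p,allow_pickle=True)
print([proj("wrist",X,p) for X in ((.568,-.023,.118),(.48,-.06,.085),(.48,.015,.075))])
cv2.imwrite("pics/w8b.png",cv2.resize(im[60:330,140:500],(800,600),interpolation=cv2.INTER_CUBIC)) # scale 2.222
E
```

```text
tool_pos: [0.4801, -0.0596, 0.1812]
tool_pos: [0.5424, -0.0775, 0.1802]
tcp_rot: [-2.217, -2.222, 0.002]
[array([317.17878706, 138.01940053]), array([212.30935927, 177.49188299]), array([212.21992057,  92.38090398])]
```

View pics/w8b.png

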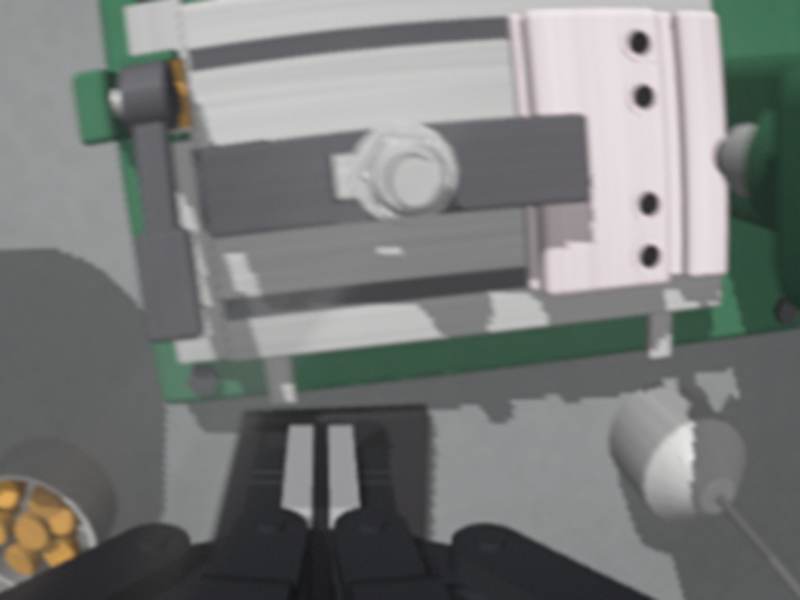

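The picture shows the lever from its hub at (147,92) to its pad, whose corners are (135,238), (187,230), (150,340) and (200,332). The stud top is near (413,180), and the hexagon and washer surround about (402,172).

```bash
python3 - <<'E'
from lev import *
p=np.load("w8.npy",allow_pickle=True).item()
f=lambda u,v:(np.array([u,v])/2.222+[140,60])
for z in (.082,.1,.12):print(z,[plane("wrist",f(*m),z,p).round(4)[:2].tolist() for m in ((135,238),(187,230),(150,340),(200,332))])
r=lev([f(*m) for m in ((135,238),(187,230),(150,340))],p);print(r.x,r.cost)
print("stud",plane("wrist",f(413,180),.13,p),"nut",plane("wrist",f(402,172),.118,p),"hub",plane("wrist",f(147,92),.082,p))
print("fl",plane("wrist",f(585,117),.092,p),plane("wrist",f(590,202),.092,p))
im=cv2.imread("pics/w8.png"); c=im[105:170,280:360]; cv2.imwrite("pics/nut8.png",cv2.resize(c,(800,650),interpolation=cv2.INTER_CUBIC)[:600])
E
```

```text
0.082 [[0.4691, -0.051], [0.4906, -0.0482], [0.4728, -0.0939], [0.4942, -0.0904]]
0.1 [[0.4739, -0.0479], [0.494, -0.0452], [0.4774, -0.0881], [0.4973, -0.0847]]
0.12 [[0.4792, -0.0445], [0.4978, -0.042], [0.4824, -0.0815], [0.5009, -0.0785]]
[ 7.83258833e-01 -4.59785517e-04 -1.85223519e-03] 1.662009620401778
stud [ 0.57307922 -0.02405207  0.13      ] nut [ 0.57081023 -0.02248807  0.118     ] hub [0.47605143 0.00691926 0.082     ]
fl [ 6.44907185e-01 -4.76679300e-04  9.20000000e-02] [ 0.64886325 -0.03364867  0.092     ]
```

The lever solves to about 0.78 rad with its pad level, so the brake is locked. Next I'll lower for a closer nut shot, saving the image for one combined view, and also take a scene frame for differencing. Then I'll go to the wrench.

```bash
python3 -m inch '[0,0,10,0,0,0,0, 0,0,10,0,0,0,0, 0,0,10,0,0,0,0, 0,0,10,0,0,0,0, 0,0,8,0,0,0,0, 0,0,0,0,0,0,0, 0,0,0,0,0,0,0, 0,0,0,0,0,0,0]' | grep -E "pos|force"
python3 - <<'E'
from h import *
p=viewer.camera_params("wrist"); np.save("w9.npy",p,allow_pickle=True); t=pose()[0]; np.save("t9.npy",t)
ims=[viewer.read_camera("wrist")[:,:,::-1].astype(float) for _ in range(4)]; im=np.mean(ims,0); cv2.imwrite("pics/w9.png",im)
for n in ("scene","top"): cv2.imwrite(f"pics/{n}9.png",viewer.read_camera(n)[:,:,::-1]); print(n,proj(n,t),proj(n,t+[0,0,.025]))
print(proj("wrist",(.571,-.0225,.118),p))
go((0.512,-0.372,0.15),np.radians(75.4))
E
```

```text
tool_pos: [0.5434, -0.078, 0.1341]
wrist_force: [-0.1, -1.2, -0.6]
grip_force: 0.0
scene [253.27463242 189.67759772] [252.94921835 182.66803242]
top [315.18210106 200.3499695 ] [316.12467745 198.20594882]
[327.77549847 142.7169458 ]
shift [-294.   -31.8  -16.1] t 12.1 q [-0.19  0.07  1.94 -0.    1.13 -0.19]
 turn [  0.    0.  -75.3] then shift [ -44.  -292.4  -16.2]
 turn [  0.   -0.  104.7] then shift [ 44.  292.4 -16.2][ WARN:0@2.789] global loadsave.cpp:1063 imwrite_ Unsupported depth image for selected encoder is fallbacked to CV_8U.
```

```bash
python3 -m inch '[0,0,-38,0,0,0,0, -6,0,-40,0,0,0,0, -45,11,0,0,0,0,0, -45,11,0,0,0,0,0, -45,11,0,0,0,0,0, -45,11,0,0,0,0,0, -45,11,0,0,0,0,0, -45,11,0,0,0,0,20]' 100 | grep -E "pos|force"
python3 -m inch '[-24,8,0,0,0,0,50, -24,8,0,0,0,0,85, 0,0,0,0,0,-8.5,85, 0,0,0,0,0,-8.5,85, 0,0,0,0,0,-8.5,85, 0,0,0,0,0,-8.5,85, 0,0,0,0,0,-8.5,85, 0,0,0,0,0,-8.5,85]'| grep -E "pos|force"
python3 -m inch '[0,0,0,0,0,-8.5,85, 0,0,0,0,0,-8.5,85, 0,0,0,0,0,-7.3,85, 0,0,12,0,0,0,85, 0,0,12,0,0,0,85, 0,0,12,0,0,0,85, 0,0,12,0,0,0,85, 0,0,0,0,0,0,85]'
python3 - <<'E'
from h import *
p=viewer.camera_params("wrist"); np.save("w10.npy",p,allow_pickle=True); np.save("t10.npy",pose()[0])
im=viewer.read_camera("wrist")[:,:,::-1]; cv2.imwrite("pics/w10.png",im)
for n in ("scene","top"): cv2.imwrite(f"pics/{n}10.png",viewer.read_camera(n)[:,:,::-1])
# silhouette of shut gripper at w9
for n in ("scene","top"):
    d=cv2.absdiff(cv2.imread(f"pics/{n}9.png"),cv2.imread(f"pics/{n}10.png")).max(2)>30
    u,v=(253,190) if n=="scene" else (315,200)
    print(n); print("\n".join("".join("#" if x else "." for x in r[u-16:u+17]) for r in d[v-22:v+10]))
print("hex",proj("wrist",(.606,-.397,.022),p),"end",proj("wrist",(.449,-.356,.02),p))
m=np.full((600,800,3),0,np.uint8)
a=cv2.imread("pics/w9.png"); a=a[110:175,290:365]; m[:390,:450]=cv2.resize(a,(450,390),interpolation=cv2.INTER_CUBIC)
b=im[40:300,200:375]; m[:520,450:800]=cv2.resize(b,(350,520),interpolation=cv2.INTER_CUBIC)
cv2.imwrite("pics/mos.png",m)
E
```

```text
tool_pos: [0.6097, -0.3557, 0.2115]
wrist_force: [0.1, -0.3, -0.5]
grip_force: 0.0
tool_pos: [0.6255, -0.4018, 0.2113]
wrist_force: [-0.4, -0.2, -0.6]
grip_force: 0.0
time: 14.5
tool_pos: [0.6237, -0.4005, 0.1594]
tcp_rot: [-0.399, -3.111, -0.004]
wrist_force: [0.5, 0.3, -0.1]
width: 0.992
grip_force: 0.0
scene
.....#.........####..#...........
......##.......######.#..........
.............#.#.#.##.#..........
.......#...##..###.##.#..........
............#..#.#..#.#..........
...............#.#..#.#..........
............#..#.##.#.#..........
............#..#.##.#.#..........
............##.#.##.#............
.................##.##...........
...............##.#.##...........
...............##.#..............
................#................
.................................
.................................
.................................
.................................
.................................
.................................
.................................
.................................
.................................
.................................
.....
[... 756 characters left out ...]
####..###.#####........#
#######..####......####.#........
#######..#####.#######.#######...
#######...####.#######.##########
#######....###.########.########.
#######.....##.#########.######.#
######.........##################
######.........##################
..####..........#################
##.###..........###############..
##..#...........#############....
##.............#############.....
...............#############.....
................############.....
###.............###########......
####............###########......
####............##########.......
####............##########.......
###.............###########......
hex [282.23638412 167.614595  ] end [282.1971093    7.23612521]
```

View pics/mos.png

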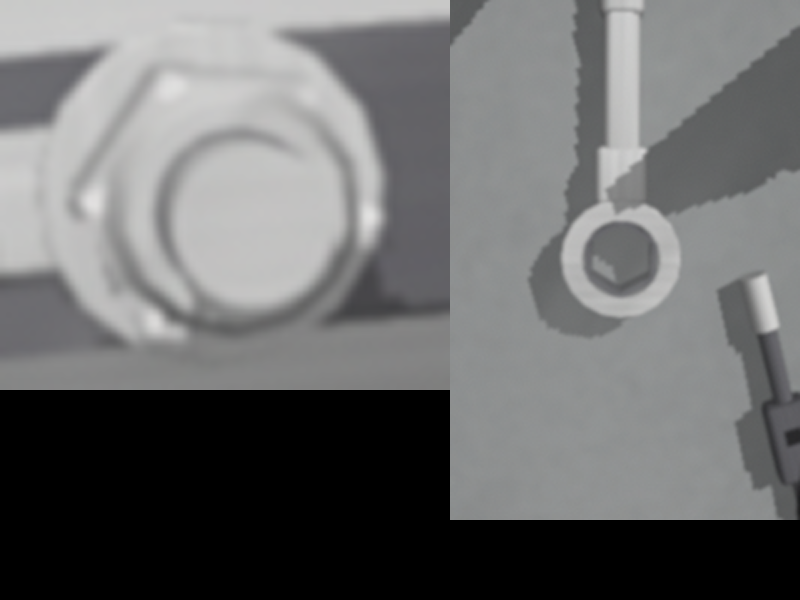

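The mosaic shows the nut hexagon's corners at about (165,78), (85,203), (155,325), (372,215) and (308,88). The wrench ring's centre is at (621,260), its handle runs straight up through (623,80), and its hexagon has a corner along the handle.

```bash
python3 - <<'E'
from h import *
p9=np.load("w9.npy",allow_pickle=True).item(); p=np.load("w10.npy",allow_pickle=True).item()
N=lambda u,v,z=.113:plane("wrist",(u/6+290,v/6+110),z,p9)[:2]
C=[N(165,78),N(85,203),N(155,325),None,N(372,215),N(308,88)]
print("nut c",(C[1]+C[4])/2,(C[2]+C[5])/2,"stud",N(258,218,.13))
for i,c in enumerate(C):
    if c is not None:
        v=c-(C[1]+C[4])/2; print(i,np.linalg.norm(v)*1000,(np.degrees(np.arctan2(v[1],v[0])))%60)
W=lambda u,v,z:plane("wrist",((u-450)/2+200,v/2+40),z,p)[:2]
h=W(621,260,.022);a=W(624,30,.018);b=W(623,140,.018);print("hex",h,W(621,260,.011),"handle",a,b,np.degrees(np.arctan2(*(a-h)[::-1])),np.degrees(np.arctan2(*(a-b)[::-1])))
# top-camera end of wrench handle for cross-check of yaw
e=plane("top",(410.8,245.4),.015)[:2]; print("end",e,np.linalg.norm(e-h),np.degrees(np.arctan2(*(e-h)[::-1])))
t,M,_=pose(); print("tool x yaw",np.degrees(np.arctan2(M[1,0],M[0,0])),t)
im=cv2.imread("pics/w10.png"); g=cv2.cvtColor(im,cv2.COLOR_BGR2GRAY)
# open finger tips: dark regions left/right near bottom
m=(g<70).astype(np.uint8); n,l,s,c=cv2.connectedComponentsWithStats(m)
for i in range(1,n):
    if s[i,4]>300: print(s[i],c[i].round())
# gripper silhouette from scene diff 10 vs 0, near tcp
d=cv2.absdiff(cv2.imread("pics/scene0.png"),cv2.imread("pics/scene10.png")).max(2)>30
u,v=proj("scene",t).astype(int); print((u,v)); print("\n".join("".join("#" if x else "." for x in r[u-30:u+30:]) for r in d[v-30:v+14:2]))
E
```

```text
nut c [ 0.57207213 -0.02425385] [ 0.57222058 -0.02406879] stud [ 0.57243977 -0.02336387]
0 15.259057407088815 57.58098567750258
1 15.193479101246032 58.70387181671637
2 14.63832326841738 58.58799237425701
4 15.193479101246032 58.70387181671635
5 15.109050484852572 58.35862496026325
hex [ 0.60915584 -0.39447186] [ 0.61109316 -0.39488927] handle [ 0.4985118  -0.36409182] [ 0.55182971 -0.37850314] 164.64641149770515 164.87490924935946
end [ 0.44620215 -0.3558741 ] 0.16746250478121985 166.674315946896
tool x yaw 165.39838953698964 [ 0.62563905 -0.4018378   0.16344113]
[  387     0   173   270 20076] [483.  95.]
[538  35  22 103 355] [551.  85.]
[    0    78   126   161 13101] [ 52. 159.]
[    0   225   560   195 52495] [258. 359.]
(np.int64(169), np.int64(132))
....................#########################....####.......
.....................#########################.....##.......
.....................##############################..#####..
......................##..#############################..##.
.......................##.#....#########....############..##
.........................##
[... 309 characters left out ...]
#####...............###.###..
......................#########.#####.................#..###
...................#################..................######
##....................###################...............#.##
########...................####################..........###
################................#############...............
#####################................####...................
................##########...................#..............
.........................#####............#.#...............
.......................................#.######.............
.........................................#######............
................................................#...........
```

```bash
python3 -m inch '[37,1,5,0,0,0.6,85, 38,1,15,0,0,0,85, 38,0.6,25,0,0,0,85, 0,0,25,0,0,0,85, 0,0,25,0,0,0,85, 0,0,15,0,0,0,85, 0,0,5,0,0,0,85, 0,0,0,0,0,0,85]' | grep -E "pos|force"
python3 -m inch '[0,0,5,0,0,0,85, 0,0,5,0,0,0,85, 0,0,5,0,0,0,85, 0,0,5,0,0,0,85, 0,0,5,0,0,0,85, 0,0,5,0,0,0,85, 0,0,3,0,0,0,85, 0,0,0,0,0,0,85]' | grep -E "pos|force"
python3 - <<'E'
from h import *
p=viewer.camera_params("wrist"); print(np.degrees(np.arctan2(*pose()[1][:2,0][::-1])))
im=viewer.read_camera("wrist")[:,:,::-1]; cv2.imwrite("pics/w11.png",im); g=cv2.cvtColor(im,cv2.COLOR_BGR2GRAY)
for v in range(200,400,12): print(v,g[v,150:420:6])
E
```

```text
tool_pos: [0.5174, -0.3702, 0.0485]
wrist_force: [0.6, -0.1, -0.1]
grip_force: 0.0
tool_pos: [0.5165, -0.3697, 0.0147]
wrist_force: [-0.4, -0.1, -0.6]
grip_force: 0.0
164.81303159323758
200 [141 142 142 141 141 143 143 142 144 144 144 143 144 144 143 144 113 113
 114 115 143 178 177 189 193 146 146 146 144 144 145 145 144 143 143 144
 141 141 143 140 138 141 141  93  94]
212 [142 142 142 142 143 142 142 143 143 142 143 143 142 141 140 142 128 113
 114 114 142 179 184 193 194 147 147 145 144 144 145 144 144 142 143 143
 144 142 141 141 141  93  95  95  93]
224 [140 142 141 141 142 142 142 142 143 144 143 143 143 143 143 142 143 114
 114 116 137 184 185 193 193 147 147 148 148 147 145 144 142 142 141 142
 142 140 110  94  94  93  94  93  92]
236 [140 139 142 143 143 143 140 138 141 141 141 141 140 142 142 142 144 112
 113 104 131 183 186 191 194 145 145 144 145 145 143 142 144 144 143 140
  94  96  94  92  94  92  92  92  91]
248 [138 137 140 141 140 139 139 139 139 140 142 142 143 141 141 142 142 109
 102 100 127 182 185 190 193 145 145 144 143 143 142 145 145 138  95  95
  96  94  94
[... 1489 characters left out ...]
34
 135 134 132  34  33  32  32  33  33]
356 [ 33  33  34  34  32  36  38  41  65  86  86  87  87  84  33  32  32  33
  35  38  62 129  92  92  68  34  33  29  30  32  33  19 136 135 107  86
 113  34  33  33  34  32  32  33  31]
368 [25 30 31 33 33 47 37 37 39 39 29 32 33 32 32 33 32 34 33 33 34 33 32 33
 32 33 23 33 31 22 23 22 19 19 20 28 32 32 31 43 26 32 32 31 34]
380 [24 25 32 32 34 34 34 34 31 23 23 26 31 31 34 32 33 31 32 32 32 32 28 32
 33 19 20 19 20 21 18 22 19 30 27 24 28 31 30 33 33 32 30 40 27]
392 [124  26  25  29  26  24  26  29  32  33  30  32  33  32  31  31  33  32
  32  31  32  20  19  18  20  23  20  19  19  20  17  32  33  31  32  31
  31  31  29  26  26  30  43  23  24]
```

```bash
python3 -m inch '[0,0,3,0,0,0,85, 0,0,3,0,0,0,85, 0,0,3,0,0,0,85, 0,0,2,0,0,0,85, 0,0,0,0,0,0,85, 0,0,0,0,0,0,85, 0,0,0,0,0,0,85, 0,0,0,0,0,0,85]' | grep -E "pos|force"
python3 -m inch '[0,0,2,0,0,0,85, 0,0,2,0,0,0,85, 0,0,2,0,0,0,85, 0,0,2,0,0,0,85, 0,0,0,0,0,0,85, 0,0,0,0,0,0,85, 0,0,0,0,0,0,85, 0,0,0,0,0,0,85]' | grep -E "pos|force"
```

```text
tool_pos: [0.5172, -0.3701, 0.0047]
wrist_force: [0.7, -0.6, -0.2]
grip_force: 0.0
tool_pos: [0.5172, -0.3701, -0.0034]
wrist_force: [0.3, -0.3, -0.3]
grip_force: 0.0
```

```bash
python3 -m inch '[0,0,0,0,0,0,60, 0,0,0,0,0,0,40, 0,0,0,0,0,0,25, 0,0,0,0,0,0,15, 0,0,0,0,0,0,10, 0,0,0,0,0,0,10, 0,0,0,0,0,0,10, 0,0,0,0,0,0,10]' 100 | grep -E "pos|force|width"
```

```text
tool_pos: [0.517, -0.37, -0.0036]
wrist_force: [0.0, 0.4, 0.1]
width: 0.117
grip_force: 0.0
```

The fingers closed to 10 mm with no grip force, so they passed above the handle. The real tips sit about 25 mm behind the stated TCP. I'll reopen, go lower and close again.

```bash
python3 -m inch '[0,0,0,0,0,0,50, 0,0,0,0,0,0,50, 0,0,0,0,0,0,50, 0,0,5,0,0,0,50, 0,0,5,0,0,0,50, 0,0,4,0,0,0,50, 0,0,3,0,0,0,50, 0,0,0,0,0,0,50]' 100 | grep -E "pos|force|width"
python3 -m inch '[0,0,0,0,0,0,40, 0,0,0,0,0,0,30, 0,0,0,0,0,0,20, 0,0,0,0,0,0,10, 0,0,0,0,0,0,5, 0,0,0,0,0,0,5, 0,0,0,0,0,0,5, 0,0,0,0,0,0,5]' 100 | grep -E "pos|force|width"
```

```text
tool_pos: [0.5165, -0.3696, -0.0215]
wrist_force: [0.1, -1.1, 1.0]
width: 0.585
grip_force: 0.0
tool_pos: [0.5182, -0.3719, -0.019]
wrist_force: [-1.4, -3.8, 5.9]
width: 0.06
grip_force: 3.1
```

```bash
python3 -m inch '[0,0,0,0,0,0,40, 0,0,0,0,0,0,40, 0,0,0,0,0,0,40, 0,0,0,0,0,0,40, 0,0,2,0,0,0,40, 0,0,2,0,0,0,40, 0,0,2,0,0,0,40, 0,0,0,0,0,0,40]' 100 | grep -E "time|pos|force|width"
python3 -m inch '[0,0,2,0,0,0,40, 0,0,2,0,0,0,40, 0,0,2,0,0,0,40, 0,0,0,0,0,0,40, 0,0,0,0,0,0,40, 0,0,0,0,0,0,40, 0,0,0,0,0,0,40, 0,0,0,0,0,0,40]' 100 | grep -E "pos|force|width"
```

```text
time: 21.1
tool_pos: [0.5167, -0.3697, -0.0272]
wrist_force: [0.6, 1.0, 0.9]
width: 0.471
grip_force: 0.0
tool_pos: [0.5172, -0.3701, -0.0324]
wrist_force: [-0.1, -0.7, -0.6]
width: 0.469
grip_force: 0.0
```

```bash
python3 -m inch '[0,0,0,0,0,0,30, 0,0,0,0,0,0,20, 0,0,0,0,0,0,12, 0,0,0,0,0,0,10, 0,0,0,0,0,0,10, 0,0,0,0,0,0,10, 0,0,0,0,0,0,10, 0,0,0,0,0,0,10]' 100 | grep -E "pos|force|width"
```

```text
tool_pos: [0.5173, -0.3695, -0.0319]
wrist_force: [-0.8, 3.5, 5.8]
width: 0.177
grip_force: 98.5
```

```bash
python3 -m inch '[0,0,-6,0,0,0,10, 0,0,-15,0,0,0,10, 0,0,-25,0,0,0,10, 0,0,-32,0,0,0,10, 0,0,-32,0,0,0,10, 0,0,-32,0,0,0,10, 0,0,-32,0,0,0,10, 0,0,-26,0,0,0,10]' 110 | grep -E "pos|force|width"
python3 - <<'E'
from h import *
print(np.load("t10.npy"))
go((0.4771,-0.0217,0.2),np.radians(88.5))
for n in ("scene","top"): cv2.imwrite(f"pics/{n}12.png",viewer.read_camera(n)[:,:,::-1])
t,M,_=pose()
for dz in (.027,.037,.047):
    X=t+M@np.array([-.095,0,0])+[0,0,dz]; E=t+M@np.array([.070,0,0])+[0,0,dz]; print(dz,[proj(n,Y).round(1).tolist() for n in("scene","top") for Y in (X,E)])
d=cv2.absdiff(cv2.imread("pics/top0.png"),cv2.imread("pics/top12.png")).max(2)
im=cv2.imread("pics/top12.png"); g=cv2.cvtColor(im,cv2.COLOR_BGR2GRAY); u,v=proj("top",t+M@np.array([-.095,0,0])+[0,0,.037]).astype(int)
print(u,v); 
for r in range(v-22,v+24,2): print(r,*["%3d"%x for x in g[r,u-24:u+26:2]])
E
```

```text
tool_pos: [0.517, -0.3704, 0.1699]
wrist_force: [0.7, 0.2, -3.8]
width: 0.177
grip_force: 107.9
[ 0.62372835 -0.40053687  0.15937409]
shift [129.9 326.1 -30.5] t 23.5 q [-0.66  0.21  1.72 -0.    1.22 -1.97]
 turn [ -0.1   0.1 -13.7] then shift [ 49.  347.6 -30.1]
 turn [1.000e-01 1.000e-01 1.663e+02] then shift [ -49.  -347.6  -30.1]
0.027 [[172.6, 121.0], [227.4, 111.0], [449.1, 169.6], [434.7, 234.4]]
0.037 [[172.0, 118.1], [227.2, 108.1], [450.8, 168.4], [436.3, 233.8]]
0.047 [[171.4, 115.1], [226.9, 105.2], [452.5, 167.2], [438.0, 233.2]]
450 168
146 173 174 173 173 174 172 171 171 172 174 173 173 172 172 171 171 171 170 170 168 169 169 168 168 167
148 173 173 173 172 173 173 174 174 174 173 172 171 174 174 172 172 171 169 168 167 167 168 169 169 168
150 173 173 172 170 172 173 173 172 173 173 171 171 172 170 169 170 169 170 169 168 168 168 166 168 167
152 172 173 172 172 173 172 172 172 173 174 171 172 170 169 169 170 168 169 171 169 167 167 168 167 167
154 170 172 172 171 173 174 172 170 173 173 173 172 171 169 169 171 168 171 171 170 170 169 167 167 168
156 172 171 169 170 170
[... 1148 characters left out ...]
 173 173 177 175 203 217 215 162 151 142 129  92  81 190 127  85  72  73  73
180 170 173 173 174 173 172 174 171 170 171 226 225 181 146 129  85  49  51 128 205 109  85  74  77  72
182 172 172 173 173 174 174 173 172 166 184 229 214 156 142  81  44  59  58 158 206  93  82  77  76  68
184 173 173 172 153 147 160 170 170 164 201 227 176 146  93  46  51  70  68 179 205  89  86  78  72  71
186 173 172 167  93  72  86 150 170 165 210 185 126 101  55  48  54  61  71 179 206  92  91  84  80  88
188 171 173 157 101 100  81  97 141 163 150  82  53  48  49  48  52  54  71 176 214 100 126 157 179 187
190 172 171 147 117 122 120 118 121 126 112  96  62  49  49  48  49  57  67 163 222 136 168 192 206 208
```

```bash
python3 -m inch '[0,0,0,0,0,-6.85,10, 0,0,0,0,0,-6.85,10, 6,43.5,0,0,0,0,10, 6,43.5,0,0,0,0,10, 6,43.5,0,0,0,0,10, 6,43.5,0,0,0,0,10, 6,43.5,0,0,0,0,10, 6,43.5,0,0,0,0,10]' | grep -E "pos|force|width"
python3 -m inch '[6.5,43.3,0,0,0,0,10, 6.5,43.3,0,0,0,0,10, 0,0,20,0,0,0,10, 0,0,15,0,0,0,10, 0,0,10,0,0,0,10, 0,0,0,0,0,0,10, 0,0,0,0,0,0,10, 0,0,0,0,0,0,10]' | grep -E "pos|force|width"
cat > ring.py <<'E'
from h import *
def ring(name="top",zoff=.054,win=22,L=.095):
    im=viewer.read_camera(name)[:,:,::-1]; cv2.imwrite(f"pics/ring_{name}_{int(sensors.read_state()['time']*100)}.png",im)
    t,M,_=pose(); X=t+M@np.array([-L,0,0])+[0,0,zoff]; u,v=proj(name,X)
    return im,t,M,X,(u,v)
E
python3 - <<'E'
from ring import *
im,t,M,X,(u,v)=ring(); g=cv2.cvtColor(im,cv2.COLOR_BGR2GRAY); print(t,np.degrees(np.arctan2(M[1,0],M[0,0])),X,u,v)
go((0.4771,-0.0217,0.112),np.radians(88.5))
u0,v0=int(u),int(v); print(u0,v0)
for r in range(v0-20,v0+20,2): print(r,*["%3d"%x for x in g[r,u0-24:u0+26:2]])
E
```

```text
tool_pos: [0.4859, -0.1064, 0.1654]
wrist_force: [1.2, 0.7, -4.9]
width: 0.174
grip_force: 108.5
tool_pos: [0.4778, -0.0218, 0.1232]
wrist_force: [0.8, -0.7, -4.3]
width: 0.171
grip_force: 108.8
[ 0.47791492 -0.02174276  0.12333502] 178.47440420324466 [ 0.57288111 -0.02427199  0.17749191] 295.02787195792956 184.47312974432697
shift [ 0.8  0.  11.3] t 25.25 q [-0.1  -0.06  2.09 -0.    1.11 -1.64]
 turn [-0.   0.1 -0. ] then shift [ 0.8  0.  11.3]
 turn [1.0e-01 0.0e+00 1.8e+02] then shift [-0.8 -0.  11.3]
295 184
164 147  83  80  77  80 204 217 210 213 227 232 242 242 241 242 242 243 242 241 241 214 150 151 149  99
166 108  90  87  85  77 147  96  75  77  89  99 112 121 134 162 169 198 205 219 227 215 150 149 149  97
168 105  93  89  89  84 118  85  84  82  80  80  78  77  77  76  73  73  80  87  95  99  87  95 103  81
170 103  99  95  93  92 142  89  89  88  87  88  86  84  85  85  81  80  80  79  78  77  75  75  72  72
172 102 101  99  94  87 136  95  93  94  92  92  92  91  89  90  88  89  85  86  85  85  82  82  82  81
174 106 103 102  95  81 119 100  99  97  96  97  96  95  94  9
[... 797 characters left out ...]
 120 120 120 119 120 120 119 119 117 118 119 118 119 117 117 117 114 114 114
192 119 116 106  81 127 117 119 117 117 118 117 119 118 120 118 119 118 119 118 117 117 118 118 116 117
194 120 116 104  88 123 116 115 118 116 117 116 116 116 116 117 116 117 115 117 118 118 118 117 117 116
196 116 112  99  90 115 115 114 114 114 115 114 115 115 115 115 114 116 115 116 116 116 115 115 116 115
198 114 112  93 110 121 114 114 114 113 113 113 113 114 113 113 113 114 114 115 114 114 115 114 114 114
200 111 110  89  99 115 112 112 111 111 112 112 114 113 112 112 113 112 113 112 113 112 114 113 112 114
202 115 110  83 105 115 111 109 111 110 109 111 111 110 110 110 111 111 112 111 113 111 112 112 111 112
```

```bash
cat > fit.py <<'E'
import numpy as np, cv2
from scipy.ndimage import map_coordinates
from scipy.optimize import least_squares
def circ(g,c,rmax,skip,halfskip=50,thr=197,nin=0):
    """outer edge of the bright ring along rays from c; skip = direction (deg, image) of the handle"""
    P=[]
    for a in range(0,360,6):
        if abs((a-skip+180)%360-180)<halfskip: continue
        r=np.arange(rmax,3,-.1); s=map_coordinates(g.astype(float),[c[1]+r*np.sin(np.radians(a)),c[0]+r*np.cos(np.radians(a))],order=1)
        k=np.argmax(s>thr)
        if s[k]>thr: P.append((c[0]+r[k]*np.cos(np.radians(a)),c[1]+r[k]*np.sin(np.radians(a))))
    P=np.array(P); e=cv2.fitEllipse(P.astype(np.float32)); 
    q=least_squares(lambda v:np.hypot(P[:,0]-v[0],P[:,1]-v[1])-v[2],[*c,10],loss="soft_l1",f_scale=.3).x
    return q,e,len(P)
E
python3 - <<'E'
from h import *; from fit import circ
g=cv2.cvtColor(cv2.imread("pics/top12.png"),cv2.COLOR_BGR2GRAY)
q,e,n=circ(g,(454,166.5),18,103); print(q,e,n)
t=np.array([.517,-.3704,.1702]); h=np.radians(164.8); x=np.array([np.cos(h),np.sin(h),0]);y=np.array([x[1],-x[0],0])
w=plane("top",q[:2],t[2]+.054)-t; print("ring in tool",w@x,w@y)
w=plane("top",e[0],t[2]+.054)-t; print("ring in tool",w@x,w@y)
# same ring from the original top view, on the bench
g0=cv2.cvtColor(cv2.imread("pics/top0.png"),cv2.COLOR_BGR2GRAY); q0,e0,n=circ(g0,(423.6,189.9),18,100,thr=185); print(q0,e0,plane("top",q0[:2],.022),plane("top",e0[0],.022))
# scene now
s=viewer.read_camera("scene")[:,:,::-1]; cv2.imwrite("pics/scene13.png",s); t,M,_=pose(); X=t+M@np.array([-.095,0,0])+[0,0,.054]; u,v=proj("scene",X).astype(int); print(u,v); gs=cv2.cvtColor(s,cv2.COLOR_BGR2GRAY)
for r in range(v-16,v+18,2): print(r,*["%3d"%k for k in gs[r,u-22:u+24:2]])
E
```

```text
[453.58472511 167.93887843  12.26298981] ((453.658935546875, 167.2434539794922), (22.803665161132812, 24.735013961791992), 98.13349151611328) 43
ring in tool -0.09567382937921066 -0.0030146955272575488
ring in tool -0.09741134117360242 -0.002839409900698344
[422.52242715 190.04644104  10.29412838] ((422.5412292480469, 189.9683074951172), (20.250301361083984, 20.904817581176758), 134.45838928222656) [ 0.6038893 -0.3939759  0.022    ] [ 0.60411909 -0.39404082  0.022     ]
254 193
177 115  26  32  28  38  28  25  31  40  50  65  78  87  88  87  97 102 107 107 110 116 109 116
179 103  51  35  27  38  30  26  35  39  52  96 136  88  89  87  88 103 106 112 113 112 115 112
181  94  73  36  30  41  35  23  29  34  58 105 141  88  81  91  89  91 112 116 110 113 117 119
183 102  89  32  31  35  37  56  40  28  54  86 140  80  84  84  88  88  86  79 102 107  89 115
185  97  91  30  24  40  38  58  51  29  37 119 177 183 182 129  77  76  83 205 178 183 169 177
187 100  95  23  35  20  31  61  14 122 177 179 178 177 174 180 174 171 178 171 174 173 174 176
189  99  93  27  35  40  32  49 192 173 1
[... 314 characters left out ...]
 176 167 136 158  72  94  92
197 101 100  41  33  29  36  35 134 174 178 150  73  76  81 139 179 169 176 153 180  72  64  99
199 102  97  40  32  28  34  37 101 127 164 174 172 173 170 168 170 168 165 160 172 181 117  66
201 102 100  64  28  32  58  33 114 109 118 124 138 149 159 164 165 172 170 115 182 104  86 115
203  97  95  71  25  56  35  30  77 113 118 131 138 153 157 162 168 171 140 125  78  81  85  85
205  99  96  77 128  42  25  47  54 132 107 126 147 148 157 167 175 145 113  87  86  92  89  84
207 101 100  43  29  32  65  61 180 173 173 181 130 164 169 110  79  85  88  88  93  90  93  84
209  97  49  34  56  51 212 169 173 171 184  99  76 129 166 134 139  91  82  90  92  83  90  83
```

```bash
python3 - <<'E'
from h import *
t,M,_=pose()
print("pred tool->ring",[proj("scene",t+M@np.array([-L,0,0])+[0,0,z]).round(1).tolist() for L in (.09,.095,.1) for z in (.05,.054,.058)])
for uv in ((256,192.5),(255,192.5)): w=plane("scene",uv,t[2]+.054)-t; print("ring scene, in tool",(M.T@w).round(4))
g=cv2.cvtColor(cv2.imread("pics/scene0.png"),cv2.COLOR_BGR2GRAY); u,v=proj("scene",(.5721,-.0242,.118)); print("nut pred",u,v,"stud top",proj("scene",(.5721,-.0242,.131)))
u,v=int(u),int(v)
for r in range(v-14,v+14): print(r,*["%3d"%k for k in g[r,u-14:u+16]])
E
```

```text
pred tool->ring [[256.4, 193.9], [256.4, 192.8], [256.3, 191.6], [254.7, 194.7], [254.7, 193.5], [254.6, 192.3], [253.0, 195.4], [253.0, 194.3], [252.9, 193.1]]
ring scene, in tool [-0.0903 -0.0015 -0.0538]
ring scene, in tool [-0.0924 -0.0028 -0.0538]
nut pred 255.6627453516349 210.1370811787788 stud top [255.51108338 206.59703554]
196  18  28  26  38  32  33  38  26  34  34  17  35  83  95  93  88  93  78  68  56  50  54  46  57  91 118 119 122  99  67
197  33  30  32  30  33  25  32  32  36  29  26  29  55  99  96  92  67  57  58  60 105  37  89 123 118 119 117 117 118 121
198  30  29  32  32  29  33  37  35  24  12  48  26  57  96  65  56  57  59  94 119 119 123  97 117 114 114 117 114 115 122
199  32  30  35  38  26  19  30  29  80 103 122  95  86  69  58  51  82 139 113 113 118 116 125  94 116 119 115 113 115 118
200  32  40  30  31  36  36  35  66 130 123 122 116 114  63  47 104 115 114 119 115 116 114 119 120  97 121 117 112 113 115
201  34  35  33  30  37  38  40  81 118 120 113 112 113 151 182 174 104 110 113 117 118 122 127  84  47  89 120 117 119 118
202  19  25  29  48  
[... 2006 characters left out ...]
 122 180 186 161 116  97 140 165 167 177 107 113  37  36  38  78  80 141 187 179
219  73 105  87  86  90  92  81  86  89  87  80  79 164 185 183 184 176 183 172 196 190  64  45  42  80  80 139 182 172 168
220  87  90  87  88  87  85  88  89  84  85  84  80  84 101 113 152 197 138 144 106  45  31  31  50 145 188 179 169 170 171
221  87  81  85  85  82  90  89  84  91  86  81  83  85  82  79  82 116  80  30  37  36  23  86 141 182 173 170 169 168 170
222  87  86  89  91  85  90  86  84  89  83  87  80  80  91  91 116  79  87  42  43  99 162 188 176 170 169 169 169 172 170
223  89  91  89  90  91  88  90  85  88  87  91  85  89 117  83  86  82  88  53  44 145 186 172 168 169 171 171 173 169 171
```

Measured in the scene camera, ring and nut show about the same offset from prediction, so the wrench is aligned to roughly 1–2 mm. I'll lower it by feel.

```bash
python3 -m inch '[0.8,0,12,0,0,0,10, 0,0,10,0,0,0,10, 0,0,6,0,0,0,10, 0,0,3,0,0,0,10, 0,0,2,0,0,0,10, 0,0,2,0,0,0,10, 0,0,2,0,0,0,10, 0,0,0,0,0,0,10]' | grep -E "pos|force"
python3 -m inch '[0,0,2,0,0,0,10, 0,0,2,0,0,0,10, 0,0,2,0,0,0,10, 0,0,2,0,0,0,10, 0,0,0,0,0,0,10, 0,0,0,0,0,0,10, 0,0,0,0,0,0,10, 0,0,0,0,0,0,10]' | grep -E "pos|force|width"
```

```text
tool_pos: [0.4762, -0.0212, 0.0854]
wrist_force: [-0.8, 0.9, -4.3]
grip_force: 108.9
tool_pos: [0.4764, -0.0213, 0.0776]
wrist_force: [0.6, -1.1, -5.5]
width: 0.176
grip_force: 108.8
```

```bash
python3 -m inch '[0,0,2,0,0,0,10, 0,0,2,0,0,0,10, 0,0,2,0,0,0,10, 0,0,2,0,0,0,10, 0,0,0,0,0,0,10, 0,0,0,0,0,0,10, 0,0,0,0,0,0,10, 0,0,0,0,0,0,10]' | grep -E "pos|force|width"
python3 -m inch '[0,0,1,0,0,0,10, 0,0,1,0,0,0,10, 0,0,1,0,0,0,10, 0,0,1,0,0,0,10, 0,0,0,0,0,0,10, 0,0,0,0,0,0,10, 0,0,0,0,0,0,10, 0,0,0,0,0,0,10]' | grep -E "time|pos|force|width"
```

```text
tool_pos: [0.4765, -0.0213, 0.0696]
wrist_force: [1.3, -0.7, -5.2]
width: 0.17
grip_force: 108.9
time: 28.5
tool_pos: [0.4765, -0.0213, 0.0656]
wrist_force: [2.9, -1.8, -3.7]
width: 0.174
grip_force: 109.0
```

```bash
python3 -m inch '[-0.1,4,0,0,0,2.4,10, -0.4,9,0,0,0,5.4,10, -0.9,13.2,0,0,0,8,10, -0.9,13.2,0,0,0,8,10, -0.9,13.2,0,0,0,8,10, -0.9,13.2,0,0,0,8,10, -0.4,9,0,0,0,5.4,10, -0.1,4,0,0,0,2.4,10]' | grep -E "pos|rot|force|width"
python3 - <<'E'
from h import *
t,M,s=pose(); print(np.degrees(np.arctan2(M[1,0],M[0,0])), t+M@np.array([-.095,0,0]), "F tool",M.T@s["wrist_force"],"T tool",M.T@s["torque"],s["q"].round(2))
E
```

```text
tool_pos: [0.5094, 0.0469, 0.0653]
tcp_rot: [1.306, 2.856, -0.005]
wrist_force: [3.4, -8.0, -5.4]
width: 0.179
grip_force: 108.9
130.8590682129431 [ 0.57150588 -0.02495815  0.06548143] F tool [-8.27186151 -2.67693228  5.42330026] T tool [ 0.47143728 -1.16618757 -0.11816874] [ 0.05  0.07  2.08 -0.    0.99 -0.67]
```

```bash
python3 -m inch '[-1.2,0,0,0,0,0,10, -0.3,6.6,0,0,0,4,10, -0.9,13.2,0,0,0,8,10, -0.9,13.2,0,0,0,8,10, -0.9,13.2,0,0,0,8,10, -0.9,13.2,0,0,0,8,10, -0.6,10,0,0,0,6,10, -0.2,5,0,0,0,3,10]' | grep -E "time|pos|rot|force|width"
cat > st.py <<'E'
from h import *
t,M,s=pose(); print("h",np.degrees(np.arctan2(M[1,0],M[0,0])).round(1),"tilt",np.degrees(np.arccos(-M[2,2])).round(2),"piv",(t+M@np.array([-.094,0,0])).round(4),"F tool",(M.T@s["wrist_force"]).round(1),"T",(M.T@s["torque"]).round(2),s["q"].round(2),"t",s["time"])
E
python3 st.py
```

```text
time: 30.1
tool_pos: [0.5771, 0.0696, 0.0644]
tcp_rot: [-2.3, -2.136, 0.006]
wrist_force: [-1.0, -2.1, -2.5]
width: 0.175
grip_force: 109.2
h 85.8 tilt 0.28 piv [ 0.5702 -0.0241  0.0645] F tool [-2.1 -0.8  2.5] T [ 0.26 -0.42 -0.14] [ 0.08  0.21  1.93 -0.    1.01  0.15] t 30.1
```

```bash
python3 -m inch '[-0.2,-5,0,0,0,-3,10, -0.8,-12,0,0,0,-7.5,10, -0.9,-13.1,0,0,0,-8,10, -0.9,-13.1,0,0,0,-8,10, -0.9,-13.1,0,0,0,-8,10, -0.9,-13.1,0,0,0,-8,10, -0.9,-13.1,0,0,0,-8,10, -0.9,-13.1,0,0,0,-8,10]' | grep -E "force|width"; python3 st.py
python3 -m inch '[-0.9,-13.1,0,0,0,-8,10, -0.9,-13.1,0,0,0,-8,10, -0.9,-13.1,0,0,0,-8,10, -0.9,-13.1,0,0,0,-8,10, -0.9,-13.1,0,0,0,-8,10, -0.9,-13.1,0,0,0,-8,10, -0.9,-13.1,0,0,0,-8,10, -0.9,-13.1,0,0,0,-8,10]' | grep -E "force|width"; python3 st.py
```

```text
wrist_force: [4.2, -4.0, -5.0]
width: 0.172
grip_force: 108.7
h 144.8 tilt 0.09 piv [ 0.5711 -0.0239  0.0648] F tool [-5.7 -0.8  5. ] T [ 0.23 -0.67  0.2 ] [ 0.01  0.05  2.11 -0.    0.99 -0.94] t 30.9
wrist_force: [3.5, 0.5, -5.7]
width: 0.173
grip_force: 108.7
h -151.3 tilt 0.09 piv [ 0.5711 -0.0234  0.0649] F tool [-3.3 -1.2  5.7] T [ 0.22 -0.45  0.08] [-0.19  0.04  2.11  0.    0.99 -2.26] t 31.7
```

```bash
python3 -m inch '[-0.2,5,0,0,0,3,10, -0.8,12,0,0,0,7.5,10, -0.9,13.1,0,0,0,8,10, -0.9,13.1,0,0,0,8,10, -0.9,13.1,0,0,0,8,10, -0.9,13.1,0,0,0,8,10, -0.9,13.1,0,0,0,8,10, -0.9,13.1,0,0,0,8,10]' | grep -E "force|width"; python3 st.py
python3 -m inch '[-0.9,13.1,0,0,0,8,10, -0.9,13.1,0,0,0,8,10, -0.9,13.1,0,0,0,8,10, -0.9,13.1,0,0,0,8,10, -0.9,13.1,0,0,0,8,10, -0.9,13.1,0,0,0,8,10, -0.9,13.1,0,0,0,8,10, -0.9,13.1,0,0,0,8,10]' | grep -E "force|width"; python3 st.py
```

```text
wrist_force: [3.7, -5.5, -7.3]
width: 0.174
grip_force: 108.6
h 149.7 tilt 0.11 piv [ 0.5709 -0.0243  0.0647] F tool [-6.  -2.8  7.3] T [ 0.36 -0.76 -0.04] [-0.    0.04  2.12 -0.    0.99 -1.04] t 32.5
wrist_force: [-0.1, -4.5, -6.4]
width: 0.17
grip_force: 108.8
h 85.7 tilt 0.28 piv [ 0.5698 -0.0241  0.064 ] F tool [-4.5  0.2  6.4] T [-0.04 -0.58 -0.29] [ 0.08  0.21  1.93 -0.    1.01  0.15] t 33.3
```

```bash
python3 -m inch '[-0.2,-5,0,0,0,-3,10, -0.8,-12,0,0,0,-7.5,10, -0.9,-13.1,0,0,0,-8,10, -0.9,-13.1,0,0,0,-8,10, -0.9,-13.1,0,0,0,-8,10, -0.9,-13.1,0,0,0,-8,10, -0.9,-13.1,0,0,0,-8,10, -0.9,-13.1,0,0,0,-8,10]' | grep -E "force|width"; python3 st.py
python3 -m inch '[-0.9,-13.1,0,0,0,-8,10, -0.6,-9.8,0,0,0,-6,10, 0,0,0,0,0,0,10, -0.3,6.6,0,0,0,4,10, -0.5,9.8,0,0,0,6,10, -0.5,9.8,0,0,0,6,10, -0.3,6.6,0,0,0,4,10, -0.3,6.6,0,0,0,4,10]' | grep -E "force|width"; python3 st.py
python3 -m inch '[0,1.6,0,0,0,1,10, 0,1.6,0,0,0,1,10, 0,1.6,0,0,0,1,10, 0,1.6,0,0,0,1,10, 0,1.6,0,0,0,1,10, 0,1.6,0,0,0,1,10, 0,0,0,0,0,0,10, 0,0,0,0,0,0,10]' | grep -E "force|width"; python3 st.py
```

```text
wrist_force: [2.5, -3.7, -5.7]
width: 0.171
grip_force: 108.8
h 144.8 tilt 0.09 piv [ 0.5711 -0.0239  0.0646] F tool [-4.2 -1.5  5.7] T [ 0.26 -0.58  0.14] [ 0.01  0.05  2.11 -0.    0.99 -0.94] t 34.1
wrist_force: [0.6, -3.3, -4.8]
width: 0.178
grip_force: 109.0
h 134.2 tilt 0.14 piv [ 0.5712 -0.0238  0.0648] F tool [-2.8 -1.8  4.8] T [ 0.39 -0.44  0.2 ] [ 0.04  0.07  2.08 -0.    0.99 -0.73] t 34.9
wrist_force: [-3.6, -2.8, -5.7]
width: 0.173
grip_force: 108.9
h 128.4 tilt 0.11 piv [ 0.5712 -0.024   0.0649] F tool [-0.  -4.6  5.7] T [ 0.76 -0.07  0.14] [ 0.05  0.08  2.07 -0.    0.99 -0.62] t 35.7
```

```bash
python3 -m inch '[0,1.6,0,0,0,1,10, 0,1.6,0,0,0,1,10, 0,1.6,0,0,0,1,10, 0,1.6,0,0,0,1,10, 0,1.6,0,0,0,1,10, 0,1.6,0,0,0,1,10, 0,0,0,0,0,0,10, 0,0,0,0,0,0,10]' | grep -E "width"; python3 st.py
python3 -m inch '[0,1.6,0,0,0,1,10, 0,1.6,0,0,0,1,10, 0,1.6,0,0,0,1,10, 0,1.6,0,0,0,1,10, 0,1.6,0,0,0,1,10, 0,1.6,0,0,0,1,10, 0,0,0,0,0,0,10, 0,0,0,0,0,0,10]' | grep -E "width"; python3 st.py
```

```text
width: 0.174
h 122.4 tilt 0.08 piv [ 0.5713 -0.024   0.0651] F tool [-2.4 -4.4  5.2] T [ 0.87 -0.15  0.2 ] [ 0.06  0.1   2.05 -0.    0.99 -0.51] t 36.5
width: 0.171
h 116.4 tilt 0.06 piv [ 0.5712 -0.0241  0.0651] F tool [-2.8 -3.5  6.8] T [ 0.74 -0.21  0.09] [ 0.07  0.11  2.03 -0.    1.   -0.39] t 37.3
```

```bash
python3 -m inch '[0,1.6,0,0,0,1,10, 0,1.6,0,0,0,1,10, 0,1.6,0,0,0,1,10, 0,1.6,0,0,0,1,10, 0,1.6,0,0,0,1,10, 0,1.6,0,0,0,1,10, 0,1.6,0,0,0,1,10, 0,1.6,0,0,0,1,10]' | grep -E "width"; python3 st.py
python3 -m inch '[0,1.6,0,0,0,1,10, 0,1.6,0,0,0,1,10, 0,1.6,0,0,0,1,10, 0,1.6,0,0,0,1,10, 0,1.6,0,0,0,1,10, 0,1.6,0,0,0,1,10, 0,1.6,0,0,0,1,10, 0,1.6,0,0,0,1,10]' | grep -E "width"; python3 st.py
```

```text
width: 0.176
h 108.4 tilt 0.04 piv [ 0.571  -0.0242  0.0651] F tool [-3.5 -4.2  6.4] T [ 0.65 -0.38  0.01] [ 0.07  0.14  2.01 -0.    1.   -0.25] t 38.1
width: 0.174
h 100.4 tilt 0.04 piv [ 0.5708 -0.0242  0.0651] F tool [-4.  -3.3  5.8] T [ 0.55 -0.47 -0.  ] [ 0.08  0.16  1.98 -0.    1.   -0.1 ] t 38.9
```

```bash
python3 -m inch '[0,1.6,0,0,0,1,10, 0,1.6,0,0,0,1,10, 0,1.6,0,0,0,1,10, 0,1.6,0,0,0,1,10, 0,1.6,0,0,0,1,10, 0,1.6,0,0,0,1,10, 0,1.6,0,0,0,1,10, 0,1.6,0,0,0,1,10]' | grep -E "width"; python3 st.py
python3 -m inch '[0,1.6,0,0,0,1,10, 0,1.6,0,0,0,1,10, 0,1.6,0,0,0,1,10, 0,1.6,0,0,0,1,10, 0,1.6,0,0,0,1,10, 0,1.6,0,0,0,1,10, 0,1.6,0,0,0,1,10, 0,1.6,0,0,0,1,10]' | grep -E "width"; python3 st.py
```

```text
width: 0.177
h 92.4 tilt 0.03 piv [ 0.5706 -0.0242  0.0651] F tool [-4.2 -2.1  8.1] T [ 0.36 -0.55 -0.08] [ 0.08  0.18  1.95 -0.    1.01  0.04] t 39.7
width: 0.173
h 84.4 tilt 0.03 piv [ 0.5704 -0.0241  0.0651] F tool [-5.3 -0.9  7.5] T [ 0.25 -0.62 -0.16] [ 0.08  0.21  1.93 -0.    1.01  0.18] t 40.5
```

```bash
python3 -m inch '[-0.2,-5,0,0,0,-3,10, -0.8,-12,0,0,0,-7.5,10, -0.9,-13.1,0,0,0,-8,10, -0.9,-13.1,0,0,0,-8,10, -0.9,-13.1,0,0,0,-8,10, -0.9,-13.1,0,0,0,-8,10, -0.9,-13.1,0,0,0,-8,10, -0.9,-13.1,0,0,0,-8,10]' | grep -E "width"; python3 st.py
python3 -m inch '[0,0,0,0,0,0,10, -0.3,6.6,0,0,0,4,10, -0.3,6.6,0,0,0,4,10, -0.3,6.6,0,0,0,4,10, -0.3,6.6,0,0,0,4,10, -0.1,3.3,0,0,0,2,10, 0,1.6,0,0,0,1,10, 0,1.6,0,0,0,1,10]' | grep -E "width"; python3 st.py
python3 -m inch '[0,1.6,0,0,0,1,10, 0,1.6,0,0,0,1,10, 0,1.6,0,0,0,1,10, 0,1.6,0,0,0,1,10, 0,1.6,0,0,0,1,10, 0,0,0,0,0,0,10, 0,0,0,0,0,0,10, 0,0,0,0,0,0,10]' | grep -E "width"; python3 st.py
```

```text
width: 0.166
h 143.2 tilt 0.16 piv [ 0.5716 -0.0235  0.0662] F tool [-3.5 -1.6  6.1] T [ 0.44 -0.36  0.44] [ 0.02  0.04  2.11  0.    0.99 -0.91] t 41.3
width: 0.175
h 122.8 tilt 0.1 piv [ 0.5716 -0.0235  0.066 ] F tool [-1.4 -1.7  4.2] T [ 0.2  -0.21  0.11] [ 0.06  0.09  2.05  0.    0.99 -0.52] t 42.1
width: 0.174
h 117.9 tilt 0.04 piv [ 0.5708 -0.0241  0.0657] F tool [-3.3  0.8  3.4] T [-0.07 -0.46 -0.07] [ 0.06  0.11  2.04 -0.    0.99 -0.42] t 42.9
```

```bash
python3 -m inch '[0,1.6,0,0,0,1,10, 0,1.6,0,0,0,1,10, 0,1.6,0,0,0,1,10, 0,1.6,0,0,0,1,10, 0,1.6,0,0,0,1,10, 0,1.6,0,0,0,1,10, 0,0,0,0,0,0,10, 0,0,0,0,0,0,10]' | grep -E "width"; python3 st.py
python3 -m inch '[0,1.6,0,0,0,1,10, 0,1.6,0,0,0,1,10, 0,1.6,0,0,0,1,10, 0,1.6,0,0,0,1,10, 0,1.6,0,0,0,1,10, 0,1.6,0,0,0,1,10, 0,0,0,0,0,0,10, 0,0,0,0,0,0,10]' | grep -E "width"; python3 st.py
```

```text
width: 0.173
h 111.9 tilt 0.03 piv [ 0.5703 -0.0243  0.0655] F tool [-5.  -0.1  4.3] T [ 0.   -0.86 -0.27] [ 0.07  0.12  2.02 -0.    1.   -0.31] t 43.7
width: 0.175
h 105.9 tilt 0.03 piv [ 0.5701 -0.0243  0.0655] F tool [-5.8  0.8  4.9] T [-0.09 -0.84 -0.36] [ 0.08  0.14  2.   -0.    1.   -0.2 ] t 44.5
```

```bash
echo 'print("M nut",((M.T@s["torque"])[2]+.094*(M.T@s["wrist_force"])[1]).round(2))' >> st.py
python3 -m inch '[0,1.6,0,0,0,1,10, 0,1.6,0,0,0,1,10, 0,1.6,0,0,0,1,10, 0,1.6,0,0,0,1,10, 0,1.6,0,0,0,1,10, 0,1.6,0,0,0,1,10, 0,1.6,0,0,0,1,10, 0,0,0,0,0,0,10]' | grep -E "width"; python3 st.py
python3 -m inch '[0,1.6,0,0,0,1,10, 0,1.6,0,0,0,1,10, 0,1.6,0,0,0,1,10, 0,1.6,0,0,0,1,10, 0,1.6,0,0,0,1,10, 0,1.6,0,0,0,1,10, 0,1.6,0,0,0,1,10, 0,0,0,0,0,0,10]' | grep -E "width"; python3 st.py
```

```text
width: 0.175
h 98.9 tilt 0.04 piv [ 0.5696 -0.0243  0.0654] F tool [-4.5  0.9  4.5] T [-0.11 -0.83 -0.51] [ 0.08  0.16  1.98 -0.    1.   -0.08] t 45.3
M nut -0.42
width: 0.173
h 91.9 tilt 0.13 piv [ 0.5684 -0.0242  0.0652] F tool [-4.4 -1.2  3.3] T [ 0.2  -0.85 -0.86] [ 0.08  0.18  1.95 -0.    1.01  0.05] t 46.1
M nut -0.97
```

The torque at the nut has risen from 0.3 to about 1 N·m and the pivot has stopped following, so the nut is hard down. I'll nudge a little further, relax and lift off.

```bash
python3 -m inch '[0,1.6,0,0,0,1,10, 0,1.6,0,0,0,1,10, 0,1.6,0,0,0,1,10, 0,0,0,0,0,0,10, 0,0,0,0,0,0,10, 0,0,0,0,0,0,10, 0,0,0,0,0,0,10, 0,0,0,0,0,0,10]' | grep -E "width"; python3 st.py
python3 -m inch '[0,-3.3,0,0,0,-2,10, 0,-3.3,0,0,0,-2,10, 0,-3.3,0,0,0,-2,10, 0,-3.3,0,0,0,-2,10, 0,-3.3,0,0,0,-2,10, 0,-1.6,0,0,0,-1,10, 0,0,0,0,0,0,10, 0,0,0,0,0,0,10]' | grep -E "width"; python3 st.py
```

```text
width: 0.175
h 89.0 tilt 0.14 piv [ 0.5681 -0.0241  0.0651] F tool [-5.3 -2.   2.6] T [ 0.29 -0.88 -1.05] [ 0.08  0.19  1.94 -0.    1.01  0.1 ] t 46.9
M nut -1.24
width: 0.175
h 99.8 tilt 0.14 piv [ 0.5702 -0.0242  0.0658] F tool [-6.8  3.   6. ] T [-0.31 -1.14 -0.25] [ 0.08  0.16  1.98 -0.    1.   -0.09] t 47.7
M nut 0.03
```

```bash
python3 -m inch '[-1,0,-2,0,0,0,10, 0,0,-4,0,0,0,10, 0,0,-6,0,0,0,10, 0,0,-8,0,0,0,10, 0,0,-15,0,0,0,10, 0,0,-25,0,0,0,10, 0,0,-25,0,0,0,10, 0,0,-15,0,0,0,10]' | grep -E "pos|force|width"; python3 st.py
python3 - <<'E'
from h import *
c=np.array([.472,.307]);h=np.radians(10.8); X=c+.0265*np.array([np.cos(h),np.sin(h)])
go((*X,.16),h-np.pi/2)
E
```

```text
tool_pos: [0.5537, 0.0689, 0.1668]
wrist_force: [1.2, -0.6, -3.9]
width: 0.172
grip_force: 111.4
h 99.7 tilt 0.18 piv [ 0.5696 -0.0238  0.1666] F tool [-0.8  1.1  3.9] T [-0.    0.07  0.02] [ 0.08  0.06  1.89  0.    1.19 -0.09] t 48.5
M nut 0.12
shift [249.  -13.8   7.5] t 48.5 q [ 0.08  0.06  1.89  0.    1.19 -0.09]
 turn [-0.1 -0.2 88.9] then shift [  -9.1 -249.2    6.8]
 turn [  0.2  -0.1 -91.1] then shift [  9.1 249.2   6.8]
```

```bash
python3 -m inch '[41.5,-2.3,0,0,0,0,10, 41.5,-2.3,0,0,0,0,10, 41.5,-2.3,0,0,0,0,10, 41.5,-2.3,0,0,0,0,10, 41.5,-2.3,0,0,0,0,10, 41.5,-2.3,0,0,0,0,10, 0,0,0,0,0,7.5,10, 0,0,0,0,0,8.1,10]' | grep -E "pos|force|width"
python3 -m inch '[0,0,0,0,0,8.3,10, 0,0,0,0,0,8.3,10, 0,0,0,0,0,8.3,10, 0,0,0,0,0,8.3,10, 0,0,0,0,0,8.3,10, 0,0,0,0,0,8.3,10, 0,0,0,0,0,8.3,10, 0,0,0,0,0,8.3,10]' | grep -E "pos|force|width"
python3 -m inch '[0,0,15,0,0,6.9,10, 0,0,20,0,0,0,10, 0,0,15,0,0,0,10, 0,0,5,0,0,0,10, 0,0,0,0,0,0,10, 0,0,0,0,0,0,10, 0,0,0,0,0,0,10, 0,0,0,0,0,0,10]' | grep -E "pos|force|width"; python3 st.py
python3 - <<'E'
from h import *
t,M,s=pose()
p=viewer.camera_params("wrist"); w=viewer.read_camera("wrist")[:,:,::-1]; cv2.imwrite("pics/w20.png",w)
s=viewer.read_camera("scene")[:,:,::-1]; cv2.imwrite("pics/scene20.png",s); im=viewer.read_camera("top")[:,:,::-1]; cv2.imwrite("pics/top20.png",im)
# tray outline from first pictures by colour (pinkish-white), both cameras
for n in ("top","scene"):
    a=cv2.imread(f"pics/{n}0.png").astype(int); b,g,r=a[...,0],a[...,1],a[...,2]; m=((r-g>4)&(r-b>-2)&(r-g<40)&(r>110)).astype(np.uint8); m=cv2.morphologyEx(m,cv2.MORPH_CLOSE,np.ones((9,9)))
    k,l,st,c=cv2.connectedComponentsWithStats(m); u,v=proj(n,(.47,.307,.01)).astype(int); i=l[v,u]; print(n,i,st[i],c[i])
    if i:
        cn=cv2.findContours((l==i).astype(np.uint8),0,1)[0][0]; q=cv2.approxPolyDP(cv2.convexHull(cn),8,True)[:,0]; print([(x.tolist(),plane(n,x,.022).round(3)[:2].tolist()) for x in q])
E
```

```text
tool_pos: [0.4948, 0.314, 0.1653]
wrist_force: [-0.2, -0.3, -4.0]
width: 0.168
grip_force: 111.5
tool_pos: [0.4955, 0.3123, 0.1653]
wrist_force: [0.3, 0.9, -4.6]
width: 0.168
grip_force: 111.4
tool_pos: [0.4973, 0.3114, 0.1116]
wrist_force: [0.2, 0.2, -4.3]
width: 0.168
grip_force: 111.3
h 11.0 tilt 0.11 piv [0.4051 0.2934 0.1114] F tool [ 0.2 -0.2  4.3] T [-0.03  0.01 -0.02] [0.52 0.16 1.88 0.   1.09 1.9 ] t 50.9
M nut -0.04
top 31 [ 143  187   60   97 4324] [172.04185939 234.74606846]
[([188, 187], [0.6, 0.272]), ([202, 272], [0.363, 0.22]), ([156, 283], [0.331, 0.343]), ([143, 195], [0.574, 0.397])]
scene 153 [ 317  257  104  103 5451] [369.03962576 306.04769767]
[([406, 263], [0.31, 0.282]), ([420, 287], [0.338, 0.353]), ([362, 359], [0.584, 0.404]), ([324, 337], [0.618, 0.317]), ([319, 316], [0.593, 0.27]), ([376, 257], [0.359, 0.223])]
```

```bash
python3 -m inch '[-2,0,15,0,0,-1,10, 0,0,22,0,0,0,10, 0,0,25,0,0,0,10, 0,0,25,0,0,0,10, 0,0,18,0,0,0,10, 0,0,10,0,0,0,10, 0,0,4,0,0,0,10, 0,0,0,0,0,0,10]' | grep -E "pos|force|width"
python3 -m inch '[0,0,3,0,0,0,10, 0,0,3,0,0,0,10, 0,0,3,0,0,0,10, 0,0,3,0,0,0,10, 0,0,2,0,0,0,10, 0,0,2,0,0,0,10, 0,0,0,0,0,0,10, 0,0,0,0,0,0,10]' | grep -E "pos|force|width"; python3 st.py
```

```text
tool_pos: [0.4955, 0.3105, -0.0079]
wrist_force: [2.3, -1.3, 3.3]
width: 0.166
grip_force: 113.4
tool_pos: [0.4943, 0.3108, -0.0248]
wrist_force: [3.7, 2.8, 1.5]
width: 0.168
grip_force: 113.8
h 12.0 tilt 0.04 piv [ 0.4024  0.2912 -0.0247] F tool [ 4.2 -2.  -1.5] T [ 0.34 -0.01  0.28] [0.52 0.32 1.98 0.   0.84 1.88] t 52.65
M nut 0.1
```

```bash
python3 -m inch '[0,0,1,0,0,0,10, 0,0,1,0,0,0,10, 0,0,1,0,0,0,10, 0,0,0,0,0,0,10, 0,0,0,0,0,0,10, 0,0,0,0,0,0,10, 0,0,0,0,0,0,10, 0,0,0,0,0,0,10]' | grep -E "pos|force|width"
```

```text
tool_pos: [0.4946, 0.3109, -0.0264]
wrist_force: [1.4, 0.8, 8.6]
width: 0.169
grip_force: 114.9
```

```bash
python3 -m inch '[0,0,-1,0,0,0,16, 0,0,0,0,0,0,22, 0,0,0,0,0,0,30, 0,0,0,0,0,0,40, 0,0,0,0,0,0,45, 0,0,0,0,0,0,45, 0,0,0,0,0,0,45, 0,0,0,0,0,0,45]' 30 | grep -E "pos|force|width"
python3 -m inch '[0,0,-5,0,0,0,45, 0,0,-10,0,0,0,45, 0,0,-25,0,0,0,45, 0,0,-30,0,0,0,45, 0,0,-40,0,0,0,45, 0,0,-40,0,0,0,45, 0,0,-40,0,0,0,45, 0,0,-30,0,0,0,45]' | grep -E "time|pos|force|width"
python3 - <<'E'
from h import *
t,M,_=pose(); print(M.T@(np.array([.55,.05,.3])-t)*1000)
p=viewer.camera_params("wrist"); w=viewer.read_camera("wrist")[:,:,::-1]; cv2.imwrite("pics/w21.png",w)
s=viewer.read_camera("scene")[:,:,::-1]; cv2.imwrite("pics/scene21.png",s)
g=cv2.cvtColor(s,cv2.COLOR_BGR2GRAY); u,v=proj("scene",(.4024,.2912,.025)).astype(int); e=proj("scene",(.5637,.3256,.02)); print("hex",u,v,"end",e)
for r in range(v-22,v+20,2): print(r,*["%3d"%k for k in g[r,u-24:u+26:2]])
E
```

```text
tool_pos: [0.4946, 0.3105, -0.0266]
wrist_force: [-0.6, 0.1, -0.8]
width: 0.525
grip_force: 0.0
time: 55.05
tool_pos: [0.4957, 0.3111, 0.198]
wrist_force: [0.2, 1.0, 0.1]
width: 0.523
grip_force: 0.0
[  -0.78155973  266.57447616 -102.40188434]
hex 383 281 end [344.54358845 327.53372153]
259 138 140 144  83  86  84 139 129 243 106 125 178 134 138 139 141 135 144 140 136 138 138 139 138 135
261 138 145  88  92  89  93  75 233 194 110 119 118 189 128 137 140 139 136 140 134 140 137 136 135 141
263 142 146  91  91  89  86 243 190 120 135 122 117 114 120 197 135 138 140 139 136 136 136 135 137 138
265  83  92  88  87  79 232 191 194 195 197 127 138 118 116 113 173 116 133 135 136 139 139 135 133 135
267  92  90  93  79 227 189 172 190 191 195 201 124 132 156 115 114 125 212 132 139 135 137 135 139 137
269  94  93  79 222 190 192 192 192 191 194 197 194 198 121 190 113 117 112 153 151 135 138 136 136 141
271  91  83 181 192 193 196 199 200 201 197 182 165 170 174 160 126 143 118 116 116 232 133 135 137 139
273  83 175 192 198 124 132 131 130 131 164 168 170 175 177 177 175 176  92 125 119 
[... 671 characters left out ...]
 140  87 174 153 171 173 174 180 157 178 173 169 177 194 189 192 191 195 123
289 192 121 131 129 135 137 100 182 173 170 173 115 174 172 171 168 171 184 166 193 192 195 193 193 126
291 197 127 135 137 135 112 185 175 172 174 174 182 143 131 133 152 157 165 194 192 195 193 195 121 135
293 198 133 135 140 133  88 165 180 177 182 172 210 116 142 151 155 163 196 193 195 194 196 126 134 132
295 202 132 135 130 131 124 170 166 181 177 208 173 181 169 174 198 192 189 194 192 198 203 133 138 133
297 134 135 132 136 106 171 171 175 202 200 166 194 192 194 191 193 192 194 193 196 123 131 128 135 132
299 135 136 134 100 170 170 173 195 144 157 196 191 191 192 192 190 194 192 194 195 135 132 136 129 106
```

The wrench lies in the tray where predicted, with its ring at about (385,281) in the scene frame. I'll check the brake lever numerically before handing in.

```bash
python3 - <<'E'
from h import *; import math
o=np.array([.571,-.0225]);c,s=np.cos(np.radians(6.9)),np.sin(np.radians(6.9))
P=lambda x,y,z:np.r_[o+x*np.array([c,s])+y*np.array([-s,c]),z]
for a in (.75,.65,.55):
    e=.75-a; print(a,[proj("scene",P(x,.04-(d*math.cos(e)-10*math.sin(e))/1000,(72+d*math.sin(e)+10*math.cos(e))/1000)).round(1).tolist() for d,x in ((54,-.106),(54,-.082),(98,-.106),(98,-.082))])
im=cv2.imread("pics/scene21.png"); g=cv2.cvtColor(im,cv2.COLOR_BGR2GRAY); print("cols 398..438")
for r in range(178,216): print(r,*["%3d"%k for k in g[r,398:440:1]])
E
```

```text
0.75 [[282.3, 198.5], [276.0, 202.5], [271.8, 190.5], [265.5, 194.4]]
0.65 [[282.7, 197.3], [276.3, 201.4], [272.1, 188.2], [265.8, 192.1]]
0.55 [[283.2, 196.3], [276.8, 200.4], [272.7, 186.2], [266.3, 190.1]]
cols 398..438
178  52  51  61  60  60  64  64  61  71  67  69  69  66  69  75  75  82  80  75  86  83  76  81  82 100 107 110  89  87  87  96  95  96  92  92  94  91  49  99 117 145 163
179  47  50  52  57  59  64  66  66  65  68  62  75  69  77  76  75  74  73  79  80  78  81 101 106 109 105  81  80  94  97  90  95  95  96  96  99  95 101  93 142 134 131
180  91  82  66  72  52  60  59  64  66  70  70  71  78  73  73  78  77  70  81  93 104 120 114 110 101  71  88 181  86  87  93  96  90  96  93 100 102  78 117 123 131  99
181  89  94  89  97  99  88  94  77  83  74  81  75  82  82  86 101 101 110 124 119 117 112 100  78  78  79 158 132  92  92  90  94  93  98 102  94  92 123 112 115 134 135
182  51  61  70  89  98  99  99  99 102 105 100 104 105 107 115 113 121 121 112 101  85  78  85  75  89 166 225  78  88  91  93  91  97 100  92  90 114 139 109 111 138 132
183  60  57  57 
[... 4959 characters left out ...]
 138 141 136
212  43  47  43  43  44  48  46  45  41  45  47  51  52  49  44  57 151 140 135 136 139 134 136 139 135 136 134 134 137 136 134 133 134 136 133 134 136 135 134 140 134 136
213  38  44  44  41  46  45  47  52  42  50  49  55  41  42  44  79 146 138 136 135 140 138 135 136 135 140 136 136 139 134 133 133 132 136 137 138 138 137 136 138 134 134
214  38  41  41  43  47  48  45  54  47  42  51  51  50  45  48 108 147 139 141 136 135 138 135 141 136 135 133 138 136 136 134 139 137 136 136 138 143 135 137 134 136 138
215  50  41  45  50  42  45  48  50  40  52  47  47  50  44  42 106 143 137 138 136 137 139 135 135 137 135 138 138 133 133 135 139 134 135 136 135 134 136 135 135 134 136
```

```bash
python3 - <<'E'
import cv2
g=cv2.cvtColor(cv2.imread("pics/scene21.png"),cv2.COLOR_BGR2GRAY); print("cols 256..293")
for r in range(180,210): print(r,*["%3d"%k for k in g[r,256:294]])
E
```

```text
cols 256..293
180  89  89  92  92  88  88  86  93 109 109 110 116 115 116 114 112 116 115 115 113 119 115 115 114 108 109 106 109  79  94  93  89  91  88  91  87  94  90
181  90  86  91  93  92  87  95  90  99 106 115 115 114 117 118 116 113 117 113 115 117 118 115 111 112 106 100  96  89  88  94  92  91  89  89  92  92  88
182  83  88  91  93  96  90  91  91  86  81  91 111 120 119 116 118 117 116 119 119 113 118 117 111  96  83  88  88  93  88  90  94  92  90  95  91  94  88
183  89  89  90  87  85  95  95  90  94  84  86  91  86  98 111 113 134 125 135 129 123 103 105  82  95  92  91  94  90  92  91  92  92  92  92  94  92  89
184  76  88  89  91  87  90  87  94  89  89  90  91  84  92  89  90  86  85  87  88  86  86  88  89  89  96  93  94  91  91  90  92  93  95  96  90  91  89
185 138  78  82  90  95  91  89  89  86  90  94  95  90  90  91  91  91  88  92  91  93  89  88  89  90  87  95  85  92  90  94  97  95  88  91  92  84  87
186 144 142  85  89  89  89  92  90  89  91  87  96  89  94  92  93  93  90  88  87  93  97  88  93  94  91  92  90  94  92  88  95  88  89  94  96  9
[... 2893 characters left out ...]
  89  89  88  88  92 125 119  98  45  50  90  99  97 100 100 101  77  99 156
206 169 170 175 177 114  40  92 129 127 144  86  86  86  87  91  86  91  91  91  88  86  91  94  82  86  92 109 124  47  47  90 100  98  96 101 106 141 160
207 170 172 174 172 121 123 120  75 106  88  87  87  85  86  91  91  88  92  94  89  95  87  91  90  89 126 134 197 102  46  43  83 106  99  99 100  64  50
208 177 176 173 174 163  83  98  84  92  90  85  87  89  91  94  92  88  89  86  91  88  88  90  98 122  83  95 123 120 115  63  46  84 105 100  70  68  78
209 124 151 162 169 170 178 132  81  85  88  90  91  86  94  90  93  94  88  90  88  86  92 128  90  84  82  95 120 121 124 116  70  48  62  58  81  83  92
```

```bash
python3 -c "
from workcell import job,sensors
print(sensors.read_state()['time'], job.finish_job())"
```

```text
the job is handed in; nothing more can be done
55.15 None
```

I handed the job in at 55 s. By my measurements the brake is locked (about 0.7 rad), the nut is tight against its stop and the wrench lies in the tray; the hand-in gave no verdict.

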